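# Wind the pressing turntable one division onto its stop and clamp it

## Task

Using only the crank, wind the pressing turntable on by one division (clockwise, about three turns of the crank) until you feel its red dog come firmly up against the yellow stop, then swing the clamp lever clockwise all the way over to its end. Turn gently: neither on the way round, nor at the stop, nor at the clamp may you force it so hard that the unit shifts more than 3 mm on its springy rubber mat. Do not push the turntable itself, leave the iron, the bottle and the tin alone, and let go of everything at the end.

Things in the scene. Friction and masses are not known exactly. Their poses are not given: they have to be found in the camera images.
- indexer: black rubber mat, 310 x 440 x 4 mm, fixed to the table, on which the pressing turntable unit stands: grey plate with a green worm case (85 x 85 mm, top at z = 70 mm), crank, turntable and clamp. Origin on the table surface; the mat's centre lies 10 mm along +x. In this frame: crank axis at (-40, -110) mm, turntable axis at (40, 90) mm, clamp pivot at (-85, 60) mm; z up
- crank_hub (a point): centre of the crank's upright axis, on top of the steel arm, 89 mm above the table. The crank winds clockwise from above, 36 turns to one of the turntable, stiffly (2 to 5 N at the handle), and stays where left. The whole unit, this point too, gives sideways on its mat 1 mm per 6 N and springs back; over 3.5 mm (21 N) is too much. With the dog on the stop the crank stops dead
- crank_handle (a point): centre (half-way up) of the black upright crank handle, a cylinder 18 mm across and 52 mm tall (from z = 91 to 143 mm) that spins freely on its own axle, 36 mm from the crank axis. It can be gripped from above and carried round the circle without turning the gripper
- dog_face (a point): on the leading face of the red dog, a block 11 mm wide on the rim of the turntable (210 mm disc with a wooden pressing form on top, highest point at z = 90 mm), 113 mm from the turntable axis, 62 mm above the table surface. The turntable turns clockwise seen from above, 1/36 of the crank's angle
- stop_face (a point): on the rubber face of the fixed yellow stop post (11 mm wide, top at z = 74 mm), 113 mm from the turntable axis, 62 mm above the table surface. When the dog is home on the stop, dog_face and stop_face coincide; at the start they are 50 to 67 mm apart
- clamp_knob (a point): centre (half-way up) of the orange upright knob on the end of the clamp lever, a cylinder 18 mm across and 42 mm tall (from z = 65 to 107 mm) that spins freely on the lever, 60 mm from the lever's pivot
- clamp_pivot (a point): centre of the clamp lever's vertical pivot, on top of its hub, 67 mm above the table surface
- clamp (a joint): angle of the clamp lever: 0 to 0.3 rad at the start (released), grows clockwise seen from above, 1.2 rad is fully clamped, where it stops dead. It is stiff (about 2 to 5 N at the knob) and stays where it is left
- iron: bystander: blue and white steam iron standing on its heel, 230 mm tall, 120 mm wide. Origin at the centre of its underside
- water_bottle: bystander: clear water bottle with a purple cap, 64 mm across, 200 mm tall. Origin at the centre of its underside
- pin_tin: bystander: brass pin tin, 68 mm across, 36 mm tall. Origin at the centre of its underside

How it is judged:
On the way, in this order (a step that is already met when the one before it is completed fails the run):
1. the turntable is wound onto its stop (distance between dog_face and stop_face below 0.0016 m), for 0.2 s.
2. the clamp lever is swung fully over (value of joint clamp above 1.1 rad), for 0.2 s.
At the end, for the whole second after the job is handed in: the red dog stands on the yellow stop (faces within 1.6 mm), the clamp lever is at its end (beyond 1.1 of 1.2 rad), nothing is touched (distance between dog_face and stop_face below 0.0016 m and value of joint clamp above 1.1 rad).
It fails at once if the unit is dragged more than 3.5 mm sideways on its rubber mat (distance of crank_hub from where it was at the start of the episode above 0.0035 m).
It fails at once if the turntable is pushed directly (contact force between any of the fingers, the arm and turntable above 2 N).
It fails at once if the iron, the bottle or the tin is disturbed (distance of any of iron, water_bottle, pin_tin from where it was at the start of the episode above 0.02 m).
It also fails if it takes over 69 s, if anything falls off the work surface, if the arm or the gripper's body presses on something with over 40 N, if the wrist force passes 120 N, or if a joint passes its speed limit or range.

## Robot

A 6-joint arm with a two-finger parallel gripper is mounted at the origin on the work surface. World frame = base frame: x ahead of the robot, y to its left, z up, the work surface at z = 0. Lengths are in m, angles in rad, forces in N, time in s.
With the tool pointing down it reaches from about 0.275 to 0.775 m from the base axis. Payload 14.6 kg.
Tool frame: the origin (TCP) lies midway between the tips of the shut fingers; the grasp point (between the pads) lies 19 mm behind it; x points along the fingers, y is the direction in which the jaws open and shut, and the axes are right-handed (so a half turn about x gives the same grasp; the last joint's range is limited). The gripper opens to 85 mm and grips with 20 to 120 N. Pads are 22 mm wide; open, the fingers measure 114 mm over their backs; the gripper's body (76 mm by 85 mm) begins 54 mm behind the grasp point. The pads swing forward as they close: fully open they stand 13 mm farther back than shut.
Start: joints at [-1.282, 0.263, -0.048, 1.259, 0, 1.415], TCP at [0.225, -0.474, 0.231] pointing down, gripper open.
Joint ranges: [-2.65, 2.65], [-0.89, 1.7], [-1.18, 1.37], [-2.13, 2.11], [-1.35, 1.29], [-3.14, 3.14]. Speed limits (rad/s): [1.89, 1.89, 2.57, 2.79, 3.14, 3.14].

## Interface

Orientations are given as a rotation vector (axis times angle).
In Python, from station import readout, viewer, order gives the robot as it stands.
- The arm moves only by the tool move_arm, never from a script. Its argument "commands" is a list that holds one entry, the list of rows, each a list of 7 numbers: the turn, a rotation vector about the tool's x, y, z in degrees, then the shift along the tool's x, y, z in m, then the finger opening in m, from 0 to 0.0854. A call has 1 to 10 rows; each row shifts and turns the pose as measured when the row begins, along the tool's axes as they then stand; what a row does not reach is not made up. A row lasts 1/8 s, in which the tool goes at most 62.5 mm and 10.7 degrees, less where a joint would pass 70% of its speed; a pose out of reach is approached as far as the arm can. A call with a gripper value outside its range is refused whole. The fingers move at their own pace and stop on an object; "force" is the grip in N (left out, the last holds). Time passes only in rows, so rows that do not move let the fingers close. It gives the time, the measured TCP pose, the force and the opening at its end, in the units of the state.
- readout.get_obs(): the state, without advancing time (a new reading comes with each control period).
- viewer.read_camera(name): name is "side" or "top" or "wrist"; returns the picture (420x560x3 uint8, blue, green, red); there is no depth.
- viewer.camera_model(name): a dict with "camera_matrix" (3x3 intrinsics, pixels), "position" and "rotation" of the camera in the world; the wrist camera has in their place "mount" (4x4, takes a point from camera to tool coordinates, whose origin is the TCP and whose axes are the tool frame's). Camera axes: x right, y down, z forward; pixel columns grow to the right and rows downward; lengths in m; the calibration is good to about 2 mm. A picture is of the moment at which its call begins: read the wrist's pose just before it. camera_model takes no time and is no camera call.
- order.hand_in(): hands the job in, once; it reports no verdict.
The state is a dict: "time": time; "qpos": joint angles; "qd": joint speeds; "effort": joint torques, N m; "position": TCP position; "tcp_rot": TCP orientation; "force": force on the tool from outside, world axes, zero at the start; "torque": the same for the moment, N m; "gripper_width": finger opening in m.
Only numpy, scipy, OpenCV 4.12 (cv2) and the standard library are available. Lean on these libraries where they do the work, as an engineer would, in place of code of your own. Each camera call takes 0.05 s, during which the arm holds its last target.

## Working session

There is one attempt and no reset: what is moved stays moved. The work goes in short steps, Python scripts to look and compute and a tool call to move; the robot and the scene stay as the last step left them, time stands still between calls to the robot, and variables do not carry over. Pictures are saved under pics/ and viewed, and the job is handed in when it is done.

Besides the shell and the picture viewer there is one more tool, called after "Emit:" as name([rows], argument=value, ...), one row to a line, values as JSON. move_arm: Moves the arm, as the interface text tells. Its arguments: {"type":"object","properties":{"commands":{"type":"array","items":{"type":"array","items":{"type":"array","items":{"type":"number"}}}},"force":{"type":"number"}},"required":["commands"]}

```bash
mkdir -p pics; ls
python3 - <<'E'
from station import readout, viewer, order
import cv2
o=readout.get_obs();print(o)
for n in ["top","side"]:
    cv2.imwrite(f"pics/{n}0.png",viewer.read_camera(n)); print(n,viewer.camera_model(n))
print(viewer.camera_model("wrist"))
E
```

```text
pics
{'time': 0.0, 'qpos': array([-1.28230178e+00,  2.63508463e-01, -4.89326675e-02,  1.25941728e+00,
        1.80981008e-05,  1.41551446e+00]), 'qd': array([ 2.03615508e-03,  1.11103849e-05, -1.68616440e-03, -1.68636235e-03,
        4.90045431e-04,  5.78726176e-04]), 'effort': array([-3.74771786e-03, -6.37604713e+01,  3.84569407e+01,  1.35570325e-02,
       -1.88127765e-04,  1.44455072e-05]), 'position': array([ 0.22533823, -0.47387051,  0.23083417]), 'tcp_rot': array([ 1.97585162,  0.44684435, -1.97595823]), 'force': array([ 0.15281028, -0.90330302, -0.29635209]), 'torque': array([-0.00171725, -0.03003877, -0.00389559]), 'gripper_width': 0.08545178054579036}
top {'camera_matrix': array([[452.93169239,   0.        , 279.71173005],
       [  0.        , 452.93169239, 209.91803268],
       [  0.        ,   0.        ,   1.        ]]), 'position': array([0.41333171, 0.03475502, 1.04463337]), 'rotation': array([-2.10384029,  2.09664154, -0.23032206])}
side {'camera_matrix': array([[426.50590058,   0.        , 276.51378768],
       [  0.        , 426.50590058, 209.47901639],
       [  0.        ,   0.        ,   1.        ]]), 'position': array([0.45031533, 0.93526903, 0.81347652]), 'rotation': array([-0.24495513,  2.73694213, -1.33005769])}
{'camera_matrix': array([[302.0689946 ,   0.        , 280.22757162],
       [  0.        , 302.0689946 , 211.90642551],
       [  0.        ,   0.        ,   1.        ]]), 'mount': array([[-6.76525890e-05, -2.59275844e-01,  9.65803309e-01,
        -1.42483712e-01],
       [ 9.99999994e-01, -1.00994804e-04,  4.29353216e-05,
        -2.58608853e-04],
       [ 8.64090240e-05,  9.65803306e-01,  2.59275849e-01,
        -6.51698889e-02],
       [ 0.00000000e+00,  0.00000000e+00,  0.00000000e+00,
         1.00000000e+00]])}
```

View pics/top0.png

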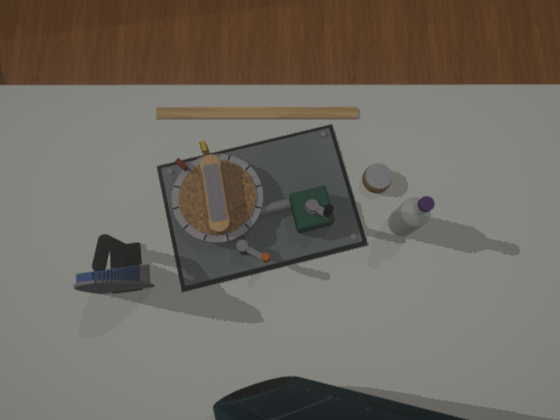

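View pics/side0.png

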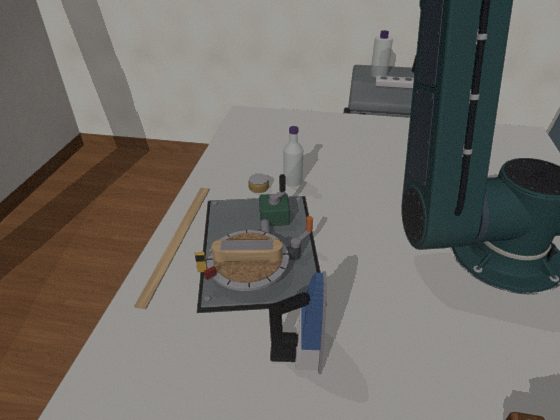

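The top view shows the mat (corners near (159,165), (333,126), (366,244), (184,289)), the crank handle at about (327,210), the red dog at (182,164), the yellow stop at (205,147) and the orange knob at (266,257). The iron is on the left, with the bottle and tin on the right. I'll zoom in next.

Run:
```python
import cv2
im=cv2.imread("pics/top0.png")
cv2.imwrite("pics/top0z.png",cv2.resize(im[120:300,150:380],None,fx=3.4,fy=3.3,interpolation=cv2.INTER_CUBIC))
im=cv2.imread("pics/side0.png")
cv2.imwrite("pics/side0z.png",cv2.resize(im[160:320,190:340],None,fx=3.6,fy=3.6,interpolation=cv2.INTER_CUBIC))
```

```text
(no output)
```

View pics/top0z.png

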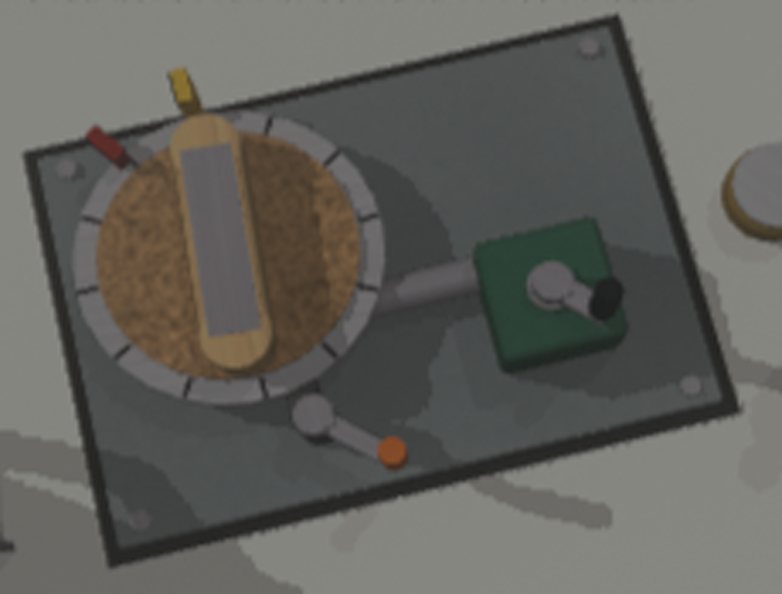

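View pics/side0z.png

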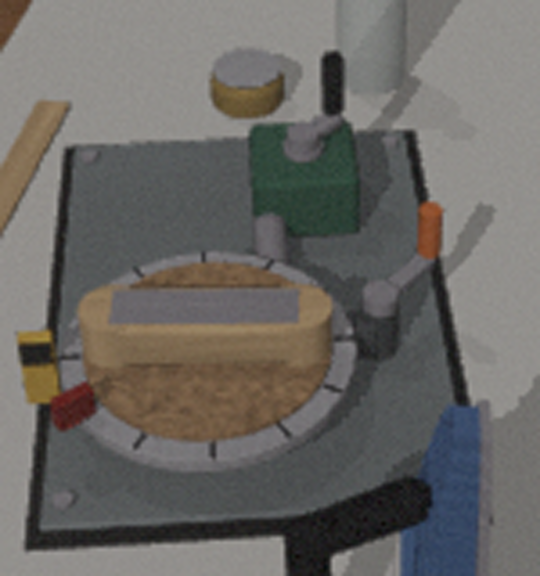

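```bash
cat > h.py <<'E'
import numpy as np
from scipy.spatial.transform import Rotation as R
from scipy.optimize import least_squares
from station import viewer
def proj(cm,P):
    p=R.from_rotvec(cm["rotation"]).inv().apply(np.atleast_2d(P)-cm["position"])@cm["camera_matrix"].T
    return p[:,:2]/p[:,2:]
def ray(cm,uv,z):
    d=R.from_rotvec(cm["rotation"]).apply(np.linalg.inv(cm["camera_matrix"])@[uv[0],uv[1],1.])
    return cm["position"]+d*(z-cm["position"][2])/d[2]
def T(p,L):
    L=np.atleast_2d(np.array(L,float)); c,s=np.cos(p[2]),np.sin(p[2])
    return np.c_[p[0]+c*L[:,0]-s*L[:,1],p[1]+s*L[:,0]+c*L[:,1],L[:,2]]
E
python3 - <<'E'
from h import *
ct,cs=viewer.camera_model("top"),viewer.camera_model("side")
zt=lambda u,v:(u/3.4+150-.35,v/3.3+120-.35); zs=lambda u,v:(u/3.6+190-.36,v/3.6+160-.36)
L=[(.165,.22,.004),(.165,-.22,.004),(-.145,-.22,.004),(-.145,.22,.004),(-.04,-.11,.089),(-.085,.06,.067)]
t=[zt(25,153),zt(618,16),zt(738,408),zt(110,565),zt(549,285),zt(313,413)]
Ls=[(.165,.22,.004),(.165,-.22,.004),(-.145,-.22,.004),(-.04,-.11,.089),(-.085,.06,.067)]
s=[zs(27,548),zs(68,148),zs(412,132),zs(303,139),zs(380,295)]
def f(p,w=(1,1)): return np.r_[w[0]*(proj(ct,T(p,L))-t).ravel(),w[1]*(proj(cs,T(p,Ls))-s).ravel()]
for w in [(1,0),(0,1),(1,1)]:
    r=least_squares(f,[.4,0,0],args=(w,)); print(r.x,np.round(r.fun,1))
p=r.x; np.save("pose.npy",p)
H=T(p,[(-.04,-.11,.089)])[0];TT=T(p,[(.04,.09,.062)])[0];C=T(p,[(-.085,.06,.067)])[0]
print("hub",H,"tt",TT,"piv",C)
hd=ray(ct,zt(608,293),.143); kn=ray(ct,zt(393,450),.107)
print("handle",hd,np.linalg.norm((hd-H)[:2]),"knob",kn,np.linalg.norm((kn-C)[:2]))
print("handle side",ray(cs,zs(333,56),.143),"knob side",ray(cs,zs(430,208),.107))
print(np.degrees(np.arctan2(*(hd-H)[1::-1])),np.degrees(np.arctan2(*(kn-C)[1::-1])))
for n,uv in dict(dogtip=(95,132),dogin=(122,160),stoptop=(180,75),stopin=(195,103)).items():
    q=ray(ct,zt(*uv),.070);print(n,q,np.linalg.norm((q-TT)[:2]),np.degrees(np.arctan2(*(q-TT)[1::-1])))
o=[("bottlecap",ray(ct,(426,204),.2)),("tin",ray(ct,(377,178),.036)),("iron",ray(ct,(120,275),.15))]
print(o)
E
```

```text
[0.65471272 0.08673255 0.25043034] [-1.1 -0.6  0.2 -0.9  0.9  1.4 -0.9  0.9  1.1 -1.4 -0.2  0.3 -0.   0.
 -0.  -0.   0.  -0.   0.  -0.   0.  -0. ]
[0.65473877 0.08742012 0.25055694] [-0.  -0.  -0.  -0.   0.   0.  -0.   0.   0.  -0.  -0.   0.  -0.7  0.9
 -0.9  0.   0.9 -0.2  0.3 -1.6  0.5 -0.1]
[0.65475046 0.08688699 0.25056883] [-1.2 -0.6  0.1 -1.   0.8  1.3 -0.9  0.9  1.1 -1.4 -0.3  0.3 -0.6  0.7
 -0.9 -0.1  0.9 -0.3  0.3 -1.7  0.5 -0.2]
hub [ 0.64327466 -0.02959608  0.089     ] tt [0.67118537 0.18399464 0.062     ] piv [0.55752758 0.12393711 0.067     ]
handle [ 0.62231784 -0.0591369   0.143     ] 0.03621945133697048 knob [0.52893517 0.07029996 0.107     ] 0.06078214644114795
handle side [ 0.62541526 -0.06165001  0.143     ] knob side [0.53094325 0.06957153 0.107     ]
-125.3526115399475 -118.06077883181132
dogtip [0.75183392 0.27290203 0.07      ] 0.12003631010834602 47.78859533069102
dogin [0.73172136 0.25386125 0.07      ] 0.09244430977680769 49.09267484856475
stoptop [0.79352274 0.21790662 0.07      ] 0.12695060694249238 15.493400246884832
stopin [0.77303171 0.2069918  0.07      ] 0.10441047216429103 12.724143465625747
[('bottlecap', array([ 0.61835039, -0.24003109,  0.2       ])), ('tin', array([ 0.71987691, -0.18416964,  0.036     ])), ('iron', array([0.48526779, 0.35375099, 0.15      ]))]
```

Run:
```python
from h import *
from station import readout
o=readout.get_obs(); M=R.from_rotvec(o["tcp_rot"]).as_matrix(); print(np.round(M,3))
ct=viewer.camera_model("top");print("hubray",ray(ct,(549/3.4+149.65,285/3.3+119.65),.089))
```

```text
[[-0.     0.429 -0.903]
 [ 0.001 -0.903 -0.429]
 [-1.    -0.001 -0.   ]]
hubray [ 0.6401233  -0.02727653  0.089     ]
```

Emit:
move_arm([
  [[-10,0,0,0,0,0,0.085],[-10,0,0,0,0,0,0.085],[-10,0,0,0,0,0,0.085],[0,0,0,0,0.009,-0.055,0.085],[0,0,0,0,0.009,-0.055,0.085],[0,0,0,0,0.009,-0.055,0.085],[0,0,0,0,0.009,-0.055,0.085],[0,0,0,0,0.009,-0.055,0.085],[0,0,0,0,0.009,-0.055,0.085],[0,0,0,0,0.009,-0.055,0.085]],
], force=30)

```text
time: 1.35
position: [0.496, -0.1811, 0.2289]
tcp_rot: [1.631, 0.874, -1.631]
force: [-0.6, -1.2, 0.6]
gripper_width: 0.0851
```

```bash
cat >> h.py <<'E'
def tool(o,target):
    M=R.from_rotvec(o["tcp_rot"]); return M.inv().apply(np.array(target)-o["position"])
E
python3 - <<'E'
from h import *
from station import readout
o=readout.get_obs(); M=R.from_rotvec(o["tcp_rot"]).as_matrix(); print(np.round(M,3),o["qpos"])
print(tool(o,[.624,-.060,.215]))
E
```

```text
[[-0.002  0.83  -0.557]
 [ 0.005 -0.557 -0.83 ]
 [-1.    -0.004 -0.003]] [-0.50605222  0.27180357 -0.0424518   1.26080627  0.00289624  1.65597007]
[ 0.01415579  0.03888393 -0.17185411]
```

Emit:
move_arm([
  [[0,0,0,0.0,0.012,-0.055,0.085],[0,0,0,0.0,0.012,-0.055,0.085],[0,0,0,0.004,0.01,-0.04,0.085],[0,0,0,0.006,0.004,-0.018,0.085],[0,0,0,0,0,0,0.085]],
])

```text
time: 1.98
position: [0.6255, -0.0551, 0.2166]
tcp_rot: [1.627, 0.879, -1.631]
force: [-1.0, -0.7, -0.4]
gripper_width: 0.0849
```

Run:
```python
from h import *
from station import readout
import cv2
o=readout.get_obs(); im=viewer.read_camera("wrist")
print(o["position"],o["tcp_rot"],o["qpos"],o["force"]); np.savez("w1",p=o["position"],r=o["tcp_rot"])
cv2.imwrite("pics/w1.png",im)
```

```text
[ 0.62553338 -0.05505097  0.21662896] [ 1.62679158  0.87941655 -1.63082896] [-0.21921409  0.45257229  0.205815    1.33023251  0.00384094  1.93835209] [-1.0406807  -0.70281725 -0.44065432]
```

View pics/w1.png

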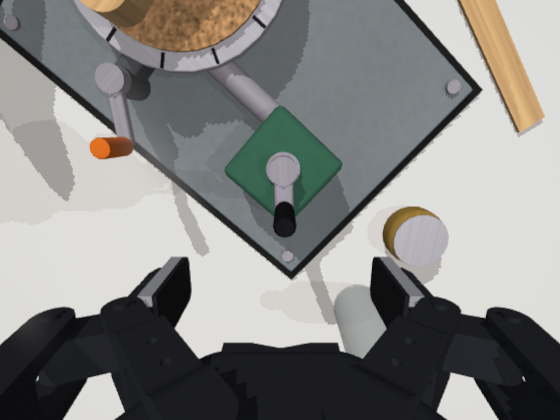

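```bash
cat >> h.py <<'E'
def wcam(p,r):
    c=viewer.camera_model("wrist");m=c["mount"];A=R.from_rotvec(r)
    return dict(camera_matrix=c["camera_matrix"],position=p+A.apply(m[:3,3]),rotation=(A*R.from_matrix(m[:3,:3])).as_rotvec())
E
python3 - <<'E'
from h import *
import cv2
d=np.load("w1.npz");c=wcam(d["p"],d["r"])
im=cv2.imread("pics/w1.png");cv2.imwrite("pics/w1z.png",cv2.resize(im[140:260,210:370],None,fx=5,fy=5,interpolation=cv2.INTER_CUBIC))
for n,uv,z in [("hub",(283,169),.089),("hand",(285,226),.143),("knob",(100,148),.107),("piv",(110,77),.067),("corner-x-y",(292,277),.004),("corner+x-y",(479,90),.004)]:
    print(n,ray(c,uv,z))
p=np.load("pose.npy");print(T(p,[(-.145,-.22,0),(.165,-.22,0)]))
E
```

```text
hub [ 0.64458332 -0.02855011  0.089     ]
hand [ 0.62582877 -0.05947296  0.143     ]
knob [0.52999572 0.07075471 0.107     ]
piv [0.55917226 0.12384883 0.067     ]
corner-x-y [ 0.5720052 -0.1595276  0.004    ]
corner+x-y [ 0.86518868 -0.08383512  0.004     ]
[[ 0.5688287  -0.16219623  0.        ]
 [ 0.86914788 -0.08533016  0.        ]]
```

View pics/w1z.png

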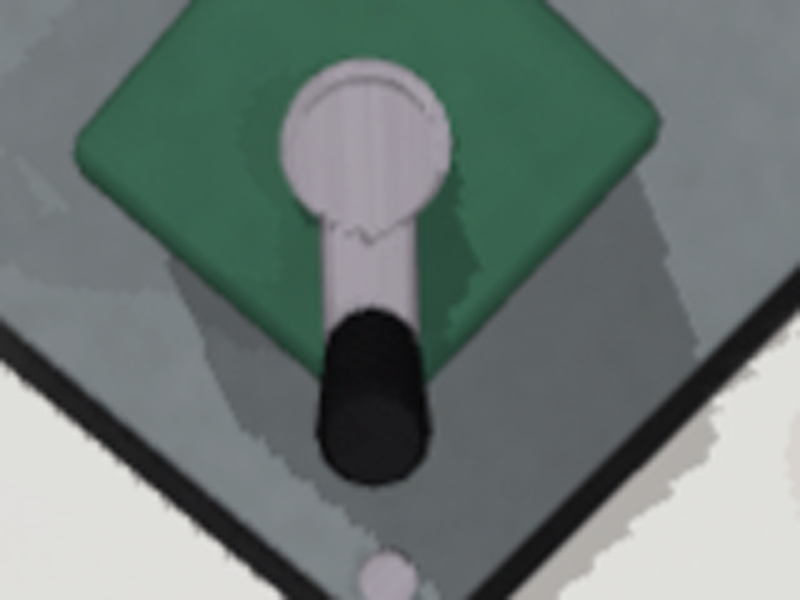

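Run:
```python
from h import *
from station import readout
o=readout.get_obs(); print(tool(o,[.6258,-.0596,.102]),tool(o,[.6258,-.0596,.15]))
```

```text
[0.114988   0.00350177 0.00311652] [0.06698916 0.00317441 0.00304975]
```

Emit:
move_arm([
  [[0,0,0,0.033,0.002,0.0015,0.085],[0,0,0,0.033,0.0015,0.0015,0.085],[0,0,0,0,0,0,0.085]],
])

```text
time: 2.4
position: [0.6241, -0.0632, 0.1512]
tcp_rot: [1.63, 0.875, -1.632]
force: [-0.0, 0.1, 1.0]
gripper_width: 0.0851
```

Run:
```python
from h import *
from station import readout
o=readout.get_obs(); print(o["position"],tool(o,[.6258,-.0596,.102]),o["force"])
```

```text
[ 0.62412419 -0.06324358  0.15117849] [ 0.04918632 -0.00037966 -0.00389478] [-0.03349436  0.13172174  0.95571387]
```

Emit:
move_arm([
  [[0,0,0,0.02,0,-0.002,0.085],[0,0,0,0.025,0,-0.002,0.085],[0,0,0,0.004,0,0,0.085]],
])

```text
time: 2.78
position: [0.6267, -0.0625, 0.1067]
tcp_rot: [1.635, 0.869, -1.63]
force: [0.8, 0.7, 0.7]
gripper_width: 0.0851
```

Run:
```python
from h import *
from station import readout
o=readout.get_obs(); print(o["position"],tool(o,[.6258,-.0596,.102]),o["force"],R.from_rotvec(o["tcp_rot"]).as_matrix()[:,0])
```

```text
[ 0.62670304 -0.06246331  0.10674196] [ 0.00474768 -0.00235051 -0.00185334] [0.79933565 0.72077574 0.72953577] [ 0.00153377  0.0024882  -0.99999573]
```

Emit:
move_arm([
  [[0,0,0,0.004,-0.0024,-0.0018,0.085],[0,0,0,0,0,0,0.085]],
])

```text
time: 3.02
position: [0.6263, -0.0603, 0.1053]
tcp_rot: [1.636, 0.866, -1.628]
force: [-0.0, -0.1, 0.1]
gripper_width: 0.0853
```

Run:
```python
from h import *
from station import readout
import cv2
o=readout.get_obs(); print(o["position"],tool(o,[.6258,-.0596,.102]),o["force"])
cv2.imwrite("pics/w2.png",viewer.read_camera("wrist"))
```

```text
[ 0.62630201 -0.06029596  0.10528905] [ 0.00328813 -0.00081404 -0.00028247] [-0.03667319 -0.13192866  0.11283846]
```

View pics/w2.png

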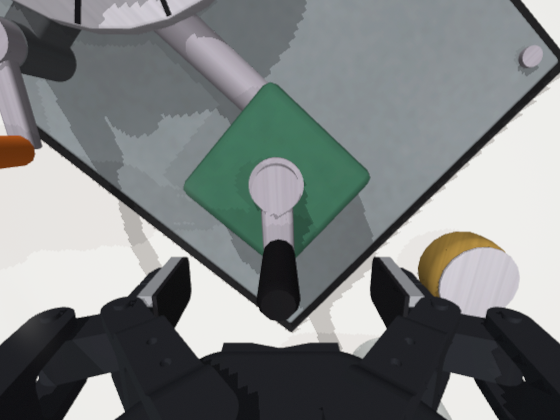

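The handle sits centred between the open fingers, at about column 280. I'll close to just short of contact first.

Emit:
move_arm([
  [[0,0,0,0.003,-0.0007,0,0.05],[0,0,0,0,0,0,0.03],[0,0,0,0,0,0,0.022],[0,0,0,0,0,0,0.022],[0,0,0,0,0,0,0.022]],
], force=25)

```text
time: 3.7
position: [0.6264, -0.0601, 0.1033]
tcp_rot: [1.637, 0.865, -1.626]
force: [-0.1, 0.7, 0.2]
gripper_width: 0.0221
```

Run:
```python
from h import *
from station import readout
o=readout.get_obs(); print(o["position"],tool(o,[.6258,-.0596,.102]),o["force"],o["gripper_width"])
```

```text
[ 0.62636792 -0.06006635  0.10334181] [ 1.33901212e-03 -7.37321468e-04 -6.21843276e-05] [-0.1495778   0.67055317  0.15047362] 0.02209797597197306
```

Emit:
move_arm([
  [[0,0,0,0,0,0,0.014],[0,0,0,0,0,0,0.01],[0,0,0,0,0,0,0.01]],
])

```text
time: 4.08
position: [0.6262, -0.0599, 0.1035]
tcp_rot: [1.637, 0.865, -1.627]
force: [-1.3, 1.1, 1.0]
gripper_width: 0.0176
```

Run:
```python
from h import *
from station import readout
o=readout.get_obs(); print(o["position"],o["force"],o["torque"],o["gripper_width"]); print(np.round(R.from_rotvec(o["tcp_rot"]).as_matrix(),4))
```

```text
[ 0.62619742 -0.05994063  0.10346212] [-1.34906726  1.07086979  1.00423719] [ 0.09754557  0.12150767 -0.00587141] 0.017623037319218764
[[ 0.0057  0.8283 -0.5602]
 [ 0.0015 -0.5602 -0.8283]
 [-1.      0.0039 -0.0045]]
```

```bash
cat > plan.py <<'E'
import sys
from h import *
from station import readout
C=np.array(eval(open("hub.txt").read())); RAD=.036; Z=.1035
def st():
    o=readout.get_obs(); d=o["position"][:2]-C; th=np.degrees(np.arctan2(d[1],d[0]))
    u=d/np.linalg.norm(d); f=o["force"][:2]; t=np.array([u[1],-u[0]])
    print("t %.2f th %.1f r %.2fmm z %.4f | Frad(out) %.1f Ftan(cw) %.1f Fz %.1f |F| %.1f w %.4f"%(o["time"],th,1e3*np.linalg.norm(d),o["position"][2],f@u,f@t,o["force"][2],np.linalg.norm(f),o["gripper_width"]))
    return o,th
if __name__=="__main__":
    o,th=st()
    n,dth=int(sys.argv[1]),float(sys.argv[2]); g=float(sys.argv[3]) if len(sys.argv)>3 else 1
    M=R.from_rotvec(o["tcp_rot"]); p=o["position"].copy(); rows=[]
    for i in range(n):
        a=np.radians(th-dth*(i+1)); q=np.r_[C+RAD*np.array([np.cos(a),np.sin(a)]),Z]
        s=np.round(M.inv().apply(q-p)*np.array([.5 if i==0 else 0,1,1]),4); p=p+M.apply(np.array([(q-p)@M.as_matrix()[:,0],s[1],s[2]])) 
        s[1:]=np.round(s[1:]*g,4)
        rows.append([0,0,0]+[float(v) for v in s+0.]+[.01])
    print(str([rows]).replace(".0,",","))
E
echo "(.6446,-.0285)">hub.txt; python3 plan.py 5 5
```

```text
t 4.08 th -120.3 r 36.43mm z 0.1035 | Frad(out) -0.2 Ftan(cw) 1.7 Fz 1.0 |F| 1.7 w 0.0176
[[[0, 0, 0, 0, -0.0032, -0.0004, 0.01], [0, 0, 0, 0, -0.0031, -0.0002, 0.01], [0, 0, 0, 0, -0.0031, -0.0004, 0.01], [0, 0, 0, 0, -0.0031, -0.0008, 0.01], [0, 0, 0, 0, -0.0029, -0.001, 0.01]]]
```

Emit:
move_arm([
  [[0,0,0,0,-0.0032,-0.0003,0.01],[0,0,0,0,-0.0031,-0.0003,0.01],[0,0,0,0,-0.0031,-0.0005,0.01],[0,0,0,0,-0.003,-0.0008,0.01],[0,0,0,0,-0.0029,-0.001,0.01]],
])

```text
time: 4.7
position: [0.6154, -0.0497, 0.1036]
tcp_rot: [1.637, 0.861, -1.626]
force: [1.8, -4.3, -0.5]
gripper_width: 0.0171
```

```bash
python3 plan.py 10 6
```

```text
t 4.70 th -144.1 r 36.08mm z 0.1036 | Frad(out) 1.1 Ftan(cw) -4.6 Fz -0.5 |F| 4.7 w 0.0171
[[[0, 0, 0, 0, -0.0034, -0.0015, 0.01], [0, 0, 0, 0, -0.0033, -0.0019, 0.01], [0, 0, 0, 0, -0.0031, -0.0021, 0.01], [0, 0, 0, 0, -0.0029, -0.0025, 0.01], [0, 0, 0, 0, -0.0025, -0.0028, 0.01], [0, 0, 0, 0, -0.0023, -0.003, 0.01], [0, 0, 0, 0, -0.002, -0.0032, 0.01], [0, 0, 0, 0, -0.0015, -0.0034, 0.01], [0, 0, 0, 0, -0.0013, -0.0036, 0.01], [0, 0, 0, 0, -0.0008, -0.0036, 0.01]]]
```

Emit:
move_arm([
  [[0,0,0,0,-0.0034,-0.0015,0.01],[0,0,0,0,-0.0033,-0.0019,0.01],[0,0,0,0,-0.0031,-0.0021,0.01],[0,0,0,0,-0.0029,-0.0025,0.01],[0,0,0,0,-0.0025,-0.0028,0.01],[0,0,0,0,-0.0023,-0.003,0.01],[0,0,0,0,-0.002,-0.0032,0.01],[0,0,0,0,-0.0015,-0.0034,0.01],[0,0,0,0,-0.0013,-0.0036,0.01],[0,0,0,0,-0.0008,-0.0036,0.01]],
])

```text
time: 5.95
position: [0.6117, -0.0117, 0.1035]
tcp_rot: [1.637, 0.86, -1.626]
force: [2.6, -5.8, -2.0]
gripper_width: 0.0177
```

```bash
python3 plan.py 10 8
```

```text
t 5.95 th 153.0 r 36.94mm z 0.1035 | Frad(out) -4.9 Ftan(cw) -4.0 Fz -2.0 |F| 6.4 w 0.0177
[[[0, 0, 0, 0, 0.0007, -0.0051, 0.01], [0, 0, 0, 0, 0.0004, -0.005, 0.01], [0, 0, 0, 0, 0.0011, -0.0049, 0.01], [0, 0, 0, 0, 0.0018, -0.0047, 0.01], [0, 0, 0, 0, 0.0024, -0.0044, 0.01], [0, 0, 0, 0, 0.003, -0.004, 0.01], [0, 0, 0, 0, 0.0036, -0.0036, 0.01], [0, 0, 0, 0, 0.004, -0.003, 0.01], [0, 0, 0, 0, 0.0044, -0.0025, 0.01], [0, 0, 0, 0, 0.0047, -0.0018, 0.01]]]
```

```bash
sed -i 's|q=np.r_\[C+RAD\*|q=np.r_[C+(RAD-.0011*i/10)*|' plan.py; python3 plan.py 10 8
```

```text
t 5.95 th 153.0 r 36.94mm z 0.1035 | Frad(out) -4.9 Ftan(cw) -4.0 Fz -2.0 |F| 6.4 w 0.0177
[[[0, 0, 0, 0, 0.0007, -0.0051, 0.01], [0, 0, 0, 0, 0.0005, -0.005, 0.01], [0, 0, 0, 0, 0.0012, -0.0049, 0.01], [0, 0, 0, 0, 0.0019, -0.0046, 0.01], [0, 0, 0, 0, 0.0025, -0.0043, 0.01], [0, 0, 0, 0, 0.0031, -0.0039, 0.01], [0, 0, 0, 0, 0.0035, -0.0034, 0.01], [0, 0, 0, 0, 0.004, -0.0029, 0.01], [0, 0, 0, 0, 0.0043, -0.0023, 0.01], [0, 0, 0, 0, 0.0046, -0.0016, 0.01]]]
```

Emit:
move_arm([
  [[0,0,0,0,0.0007,-0.005,0.01],[0,0,0,0,0.0005,-0.005,0.01],[0,0,0,0,0.0012,-0.0049,0.01],[0,0,0,0,0.0019,-0.0046,0.01],[0,0,0,0,0.0025,-0.0043,0.01],[0,0,0,0,0.0031,-0.0039,0.01],[0,0,0,0,0.0035,-0.0034,0.01],[0,0,0,0,0.004,-0.0029,0.01],[0,0,0,0,0.0043,-0.0023,0.01],[0,0,0,0,0.0046,-0.0016,0.01]],
])

```text
time: 7.2
position: [0.6518, 0.007, 0.1033]
tcp_rot: [1.63, 0.863, -1.635]
force: [-5.3, -1.7, 4.6]
gripper_width: 0.0177
```

```bash
python3 plan.py 10 8
```

```text
t 7.20 th 78.5 r 36.23mm z 0.1033 | Frad(out) -2.7 Ftan(cw) -4.9 Fz 4.6 |F| 5.6 w 0.0177
[[[0, 0, 0, -0.0001, 0.0048, -0.0014, 0.01], [0, 0, 0, 0, 0.005, -0.0008, 0.01], [0, 0, 0, 0, 0.005, -0.0001, 0.01], [0, 0, 0, 0, 0.0049, 0.0005, 0.01], [0, 0, 0, 0, 0.0049, 0.0013, 0.01], [0, 0, 0, 0, 0.0045, 0.0019, 0.01], [0, 0, 0, 0, 0.0043, 0.0025, 0.01], [0, 0, 0, 0, 0.0038, 0.0031, 0.01], [0, 0, 0, 0, 0.0034, 0.0035, 0.01], [0, 0, 0, 0, 0.0028, 0.004, 0.01]]]
```

Emit:
move_arm([
  [[0,0,0,0,0.0048,-0.0014,0.01],[0,0,0,0,0.005,-0.0008,0.01],[0,0,0,0,0.005,-0.0001,0.01],[0,0,0,0,0.0049,0.0005,0.01],[0,0,0,0,0.0049,0.0013,0.01],[0,0,0,0,0.0045,0.0019,0.01],[0,0,0,0,0.0043,0.0025,0.01],[0,0,0,0,0.0038,0.0031,0.01],[0,0,0,0,0.0034,0.0035,0.01],[0,0,0,0,0.0028,0.004,0.01]],
])

```text
time: 8.45
position: [0.6798, -0.0263, 0.1034]
tcp_rot: [1.631, 0.874, -1.633]
force: [2.6, 4.4, 1.3]
gripper_width: 0.0175
```

```bash
python3 plan.py 10 8
```

```text
t 8.45 th 3.6 r 35.30mm z 0.1034 | Frad(out) 2.9 Ftan(cw) -4.3 Fz 1.3 |F| 5.2 w 0.0175
[[[0, 0, 0, -0.0001, 0.0033, 0.0038, 0.01], [0, 0, 0, 0, 0.0021, 0.0045, 0.01], [0, 0, 0, 0, 0.0014, 0.0048, 0.01], [0, 0, 0, 0, 0.0007, 0.005, 0.01], [0, 0, 0, 0, 0, 0.0049, 0.01], [0, 0, 0, 0, -0.0006, 0.0049, 0.01], [0, 0, 0, 0, -0.0014, 0.0048, 0.01], [0, 0, 0, 0, -0.0019, 0.0045, 0.01], [0, 0, 0, 0, -0.0026, 0.0042, 0.01], [0, 0, 0, 0, -0.0031, 0.0037, 0.01]]]
```

```bash
sed -i 's|\.0011\*i|.0006*i|' plan.py; python3 plan.py 10 8
```

```text
t 8.45 th 3.6 r 35.30mm z 0.1034 | Frad(out) 2.9 Ftan(cw) -4.3 Fz 1.3 |F| 5.2 w 0.0175
[[[0, 0, 0, -0.0001, 0.0033, 0.0038, 0.01], [0, 0, 0, 0, 0.0021, 0.0045, 0.01], [0, 0, 0, 0, 0.0015, 0.0048, 0.01], [0, 0, 0, 0, 0.0008, 0.0049, 0.01], [0, 0, 0, 0, 0, 0.005, 0.01], [0, 0, 0, 0, -0.0006, 0.005, 0.01], [0, 0, 0, 0, -0.0013, 0.0048, 0.01], [0, 0, 0, 0, -0.0019, 0.0046, 0.01], [0, 0, 0, 0, -0.0026, 0.0042, 0.01], [0, 0, 0, 0, -0.0031, 0.0038, 0.01]]]
```

Emit:
move_arm([
  [[0,0,0,0,0.0033,0.0038,0.01],[0,0,0,0,0.0021,0.0045,0.01],[0,0,0,0,0.0015,0.0048,0.01],[0,0,0,0,0.0008,0.0049,0.01],[0,0,0,0,0,0.005,0.01],[0,0,0,0,-0.0006,0.005,0.01],[0,0,0,0,-0.0013,0.0048,0.01],[0,0,0,0,-0.0019,0.0046,0.01],[0,0,0,0,-0.0026,0.0042,0.01],[0,0,0,0,-0.0031,0.0038,0.01]],
])

```text
time: 9.7
position: [0.6522, -0.0652, 0.1033]
tcp_rot: [1.634, 0.874, -1.631]
force: [2.6, 7.1, 0.2]
gripper_width: 0.0174
```

```bash
python3 plan.py 10 8
python3 - <<'E'
from station import viewer
import cv2
im=viewer.read_camera("top");cv2.imwrite("pics/top1.png",im)
cv2.imwrite("pics/top1z.png",cv2.resize(im[120:220,150:270],None,fx=6,fy=6,interpolation=cv2.INTER_CUBIC))
E
```

```text
t 9.70 th -78.4 r 37.48mm z 0.1033 | Frad(out) -6.5 Ftan(cw) -4.0 Fz 0.2 |F| 7.6 w 0.0174
[[[0, 0, 0, -0.0001, -0.0048, 0.0023, 0.01], [0, 0, 0, 0, -0.0042, 0.0027, 0.01], [0, 0, 0, 0, -0.0046, 0.0021, 0.01], [0, 0, 0, 0, -0.0048, 0.0015, 0.01], [0, 0, 0, 0, -0.0049, 0.0008, 0.01], [0, 0, 0, 0, -0.005, 0, 0.01], [0, 0, 0, 0, -0.0049, -0.0006, 0.01], [0, 0, 0, 0, -0.0048, -0.0013, 0.01], [0, 0, 0, 0, -0.0046, -0.0019, 0.01], [0, 0, 0, 0, -0.0042, -0.0026, 0.01]]]
```

View pics/top1z.png

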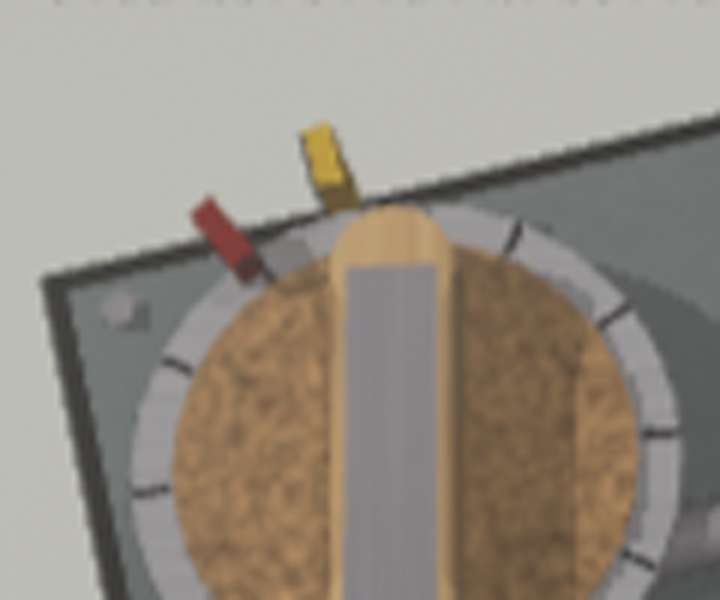

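```bash
cat > gap.py <<'E'
import sys,cv2
from h import *
ct=viewer.camera_model("top");p=np.load("pose.npy");c=T(p,[(.04,.09,.07)])[0]
for f in sys.argv[1:]:
    im=cv2.imread(f)[120:220,150:270].astype(float);b,g,r=im.transpose(2,0,1)
    out=[]
    for m in [np.clip(r-np.maximum(g,b)-25,0,60)*(np.mgrid[:100,:120].sum(0)<115),np.clip(np.minimum(r,g)-b-45,0,60)*(np.mgrid[:100,:120][0]<38)*(np.mgrid[:100,:120][1]<68)]:
        y,x=np.mgrid[:100,:120]; u,v=(x*m).sum()/m.sum()+150,(y*m).sum()/m.sum()+120
        q=ray(ct,(u,v),.07);d=(q-c)[:2];out+=[u,v,np.linalg.norm(d)*1e3,np.degrees(np.arctan2(d[1],d[0]))]
    print(f,np.round(out,2),"sep",round(out[3]-out[7],2))
E
python3 gap.py pics/top0.png pics/top1.png
sed -i 's|\.0006\*i|.0011*i|' plan.py;echo "(.6446,-.0287)">hub.txt; python3 plan.py 10 8
```

```text
pics/top0.png [180.62 163.05 109.21  48.35 203.04 145.38 119.58  15.81] sep 32.54
pics/top1.png [193.08 170.1   76.78  43.23 203.51 145.62 118.72  15.38] sep 27.85
t 9.75 th -79.1 r 37.31mm z 0.1033 | Frad(out) -4.7 Ftan(cw) -3.1 Fz 0.3 |F| 5.6 w 0.0176
[[[0, 0, 0, -0.0001, -0.0047, 0.0024, 0.01], [0, 0, 0, 0, -0.0043, 0.0026, 0.01], [0, 0, 0, 0, -0.0046, 0.002, 0.01], [0, 0, 0, 0, -0.0048, 0.0013, 0.01], [0, 0, 0, 0, -0.0049, 0.0007, 0.01], [0, 0, 0, 0, -0.005, -0.0001, 0.01], [0, 0, 0, 0, -0.0049, -0.0007, 0.01], [0, 0, 0, 0, -0.0047, -0.0014, 0.01], [0, 0, 0, 0, -0.0044, -0.002, 0.01], [0, 0, 0, 0, -0.0042, -0.0026, 0.01]]]
```

Emit:
move_arm([
  [[0,0,0,0,-0.0047,0.0024,0.01],[0,0,0,0,-0.0043,0.0026,0.01],[0,0,0,0,-0.0046,0.002,0.01],[0,0,0,0,-0.0048,0.0013,0.01],[0,0,0,0,-0.0049,0.0007,0.01],[0,0,0,0,-0.005,-0.0001,0.01],[0,0,0,0,-0.0049,-0.0007,0.01],[0,0,0,0,-0.0047,-0.0014,0.01],[0,0,0,0,-0.0044,-0.002,0.01],[0,0,0,0,-0.0042,-0.0026,0.01]],
])

```text
time: 11.0
position: [0.6104, -0.0422, 0.1036]
tcp_rot: [1.633, 0.868, -1.631]
force: [3.5, -3.0, -1.1]
gripper_width: 0.0175
```

```bash
python3 plan.py 10 8
```

```text
t 11.00 th -158.5 r 36.71mm z 0.1036 | Frad(out) -2.1 Ftan(cw) -4.1 Fz -1.1 |F| 4.6 w 0.0175
[[[0, 0, 0, 0, -0.0035, -0.0037, 0.01], [0, 0, 0, 0, -0.0034, -0.0037, 0.01], [0, 0, 0, 0, -0.0028, -0.0041, 0.01], [0, 0, 0, 0, -0.0022, -0.0045, 0.01], [0, 0, 0, 0, -0.0016, -0.0047, 0.01], [0, 0, 0, 0, -0.0009, -0.0049, 0.01], [0, 0, 0, 0, -0.0002, -0.005, 0.01], [0, 0, 0, 0, 0.0005, -0.0048, 0.01], [0, 0, 0, 0, 0.0012, -0.0048, 0.01], [0, 0, 0, 0, 0.0018, -0.0046, 0.01]]]
```

Emit:
move_arm([
  [[0,0,0,0,-0.0035,-0.0037,0.01],[0,0,0,0,-0.0034,-0.0037,0.01],[0,0,0,0,-0.0028,-0.0041,0.01],[0,0,0,0,-0.0022,-0.0045,0.01],[0,0,0,0,-0.0016,-0.0047,0.01],[0,0,0,0,-0.0009,-0.0049,0.01],[0,0,0,0,-0.0002,-0.005,0.01],[0,0,0,0,0.0005,-0.0048,0.01],[0,0,0,0,0.0012,-0.0048,0.01],[0,0,0,0,0.0018,-0.0046,0.01]],
])

```text
time: 12.25
position: [0.6253, 0.0029, 0.1034]
tcp_rot: [1.629, 0.865, -1.636]
force: [-1.4, -7.0, 2.0]
gripper_width: 0.0172
```

```bash
python3 plan.py 10 8
```

```text
t 12.25 th 121.4 r 37.01mm z 0.1034 | Frad(out) -5.3 Ftan(cw) -4.8 Fz 2.0 |F| 7.1 w 0.0172
[[[0, 0, 0, -0.0001, 0.0033, -0.004, 0.01], [0, 0, 0, 0, 0.0031, -0.004, 0.01], [0, 0, 0, 0, 0.0036, -0.0034, 0.01], [0, 0, 0, 0, 0.004, -0.003, 0.01], [0, 0, 0, 0, 0.0044, -0.0023, 0.01], [0, 0, 0, 0, 0.0046, -0.0017, 0.01], [0, 0, 0, 0, 0.0049, -0.0011, 0.01], [0, 0, 0, 0, 0.0049, -0.0003, 0.01], [0, 0, 0, 0, 0.0049, 0.0003, 0.01], [0, 0, 0, 0, 0.0048, 0.001, 0.01]]]
```

Emit:
move_arm([
  [[0,0,0,0,0.0033,-0.004,0.01],[0,0,0,0,0.0031,-0.004,0.01],[0,0,0,0,0.0036,-0.0034,0.01],[0,0,0,0,0.004,-0.003,0.01],[0,0,0,0,0.0044,-0.0023,0.01],[0,0,0,0,0.0046,-0.0017,0.01],[0,0,0,0,0.0049,-0.0011,0.01],[0,0,0,0,0.0049,-0.0003,0.01],[0,0,0,0,0.0049,0.0003,0.01],[0,0,0,0,0.0048,0.001,0.01]],
])

```text
time: 13.5
position: [0.665, 0.0002, 0.1033]
tcp_rot: [1.621, 0.88, -1.646]
force: [-2.6, 3.6, 4.8]
gripper_width: 0.0171
```

```bash
python3 plan.py 10 8
```

```text
t 13.50 th 54.8 r 35.35mm z 0.1033 | Frad(out) 1.4 Ftan(cw) -4.2 Fz 4.8 |F| 4.5 w 0.0171
[[[0, 0, 0, -0.0002, 0.005, -0.0002, 0.01], [0, 0, 0, 0, 0.0049, 0.0013, 0.01], [0, 0, 0, 0, 0.0046, 0.0019, 0.01], [0, 0, 0, 0, 0.0043, 0.0025, 0.01], [0, 0, 0, 0, 0.0039, 0.0031, 0.01], [0, 0, 0, 0, 0.0034, 0.0036, 0.01], [0, 0, 0, 0, 0.0029, 0.004, 0.01], [0, 0, 0, 0, 0.0022, 0.0044, 0.01], [0, 0, 0, 0, 0.0017, 0.0046, 0.01], [0, 0, 0, 0, 0.0009, 0.0048, 0.01]]]
```

Run:
```python
from h import *
from station import readout
o=readout.get_obs();A=R.from_rotvec(o["tcp_rot"]);print(np.round(np.degrees((A.inv()*R.from_rotvec([1.637,.865,-1.627])).as_rotvec()),2), A.as_matrix()[:,0])
```

```text
[0.15 0.63 1.13] [-0.01709148  0.00331316 -0.99984844]
```

Tilt has drifted by 1.3°, so I'll put that back gradually in the next rows.

Emit:
move_arm([
  [[0,0.1,0.2,0,0.005,-0.0002,0.01],[0,0.1,0.2,0,0.0049,0.0013,0.01],[0,0.1,0.2,0,0.0046,0.0019,0.01],[0,0.1,0.1,0,0.0043,0.0025,0.01],[0,0.1,0.1,0,0.0039,0.0031,0.01],[0,0,0.1,0,0.0034,0.0036,0.01],[0,0,0,0,0.0029,0.004,0.01],[0,0,0,0,0.0022,0.0044,0.01],[0,0,0,0,0.0017,0.0046,0.01],[0,0,0,0,0.0009,0.0048,0.01]],
])

```text
time: 14.75
position: [0.678, -0.0407, 0.1034]
tcp_rot: [1.637, 0.877, -1.623]
force: [4.1, 3.4, 1.6]
gripper_width: 0.0175
```

```bash
python3 plan.py 10 8;  python3 - <<'E'
from h import *
from station import readout
o=readout.get_obs();A=R.from_rotvec(o["tcp_rot"]);print(np.round(np.degrees((A.inv()*R.from_rotvec([1.637,.865,-1.627])).as_rotvec()),2), A.as_matrix()[:,0])
E
```

```text
t 14.75 th -19.7 r 35.46mm z 0.1034 | Frad(out) 2.7 Ftan(cw) -4.6 Fz 1.6 |F| 5.3 w 0.0175
[[[0, 0, 0, -0.0001, 0.0014, 0.0048, 0.01], [0, 0, 0, 0, 0.0001, 0.005, 0.01], [0, 0, 0, 0, -0.0007, 0.005, 0.01], [0, 0, 0, 0, -0.0013, 0.0048, 0.01], [0, 0, 0, 0, -0.0019, 0.0046, 0.01], [0, 0, 0, 0, -0.0026, 0.0042, 0.01], [0, 0, 0, 0, -0.0031, 0.0038, 0.01], [0, 0, 0, 0, -0.0037, 0.0034, 0.01], [0, 0, 0, 0, -0.004, 0.0028, 0.01], [0, 0, 0, 0, -0.0044, 0.0022, 0.01]]]
[ 0.34 -0.31  0.32] [ 0.00384293  0.00897015 -0.99995238]
```

Emit:
move_arm([
  [[0,0,0,0,0.0014,0.0048,0.01],[0,0,0,0,0.0001,0.005,0.01],[0,0,0,0,-0.0007,0.005,0.01],[0,0,0,0,-0.0013,0.0048,0.01],[0,0,0,0,-0.0019,0.0046,0.01],[0,0,0,0,-0.0026,0.0042,0.01],[0,0,0,0,-0.0031,0.0038,0.01],[0,0,0,0,-0.0037,0.0034,0.01],[0,0,0,0,-0.004,0.0028,0.01],[0,0,0,0,-0.0044,0.0022,0.01]],
])

```text
time: 16.0
position: [0.6372, -0.0651, 0.1033]
tcp_rot: [1.639, 0.876, -1.621]
force: [5.4, 2.8, 1.2]
gripper_width: 0.0171
```

```bash
python3 plan.py 10 8
python3 - <<'E'
from station import viewer
import cv2
im=viewer.read_camera("top");cv2.imwrite("pics/top2.png",im)
cv2.imwrite("pics/top2z.png",cv2.resize(im[120:220,150:270],None,fx=6,fy=6,interpolation=cv2.INTER_CUBIC))
E
sed -i 's/g,b)-25,0,60)/g,b)-45,0,60)/' gap.py
python3 gap.py pics/top0.png pics/top1.png pics/top2.png
```

```text
t 16.00 th -101.5 r 37.11mm z 0.1033 | Frad(out) -3.9 Ftan(cw) -4.7 Fz 1.2 |F| 6.1 w 0.0171
[[[0, 0, 0, -0.0001, -0.0052, 0.0005, 0.01], [0, 0, 0, 0, -0.0049, 0.0008, 0.01], [0, 0, 0, 0, -0.005, 0.0001, 0.01], [0, 0, 0, 0, -0.005, -0.0006, 0.01], [0, 0, 0, 0, -0.0048, -0.0013, 0.01], [0, 0, 0, 0, -0.0046, -0.0019, 0.01], [0, 0, 0, 0, -0.0042, -0.0026, 0.01], [0, 0, 0, 0, -0.0038, -0.0031, 0.01], [0, 0, 0, 0, -0.0034, -0.0036, 0.01], [0, 0, 0, 0, -0.0028, -0.004, 0.01]]]
pics/top0.png [181.11 163.34 107.88  48.22 203.04 145.38 119.58  15.81] sep 32.42
pics/top1.png [186.6  158.45 108.1   39.38 203.51 145.62 118.72  15.38] sep 24.0
pics/top2.png [194.11 153.71 108.28  28.75 203.33 145.8  118.41  15.62] sep 13.13
```

View pics/top2z.png

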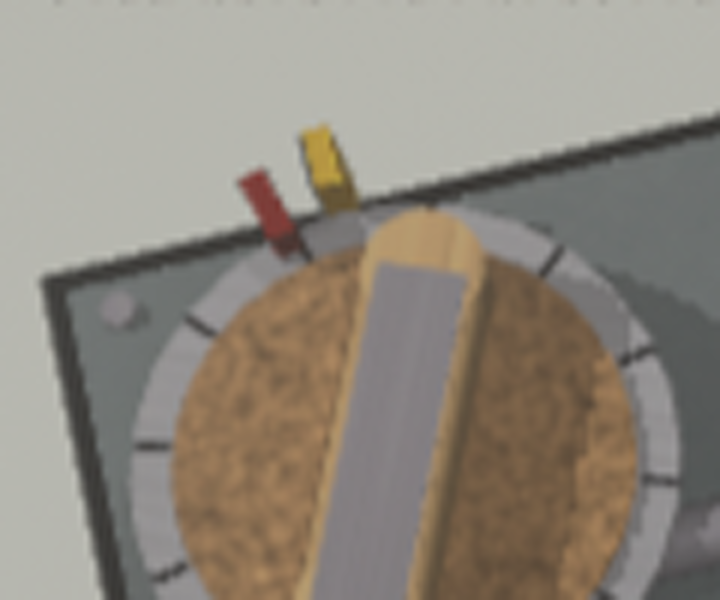

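Emit:
move_arm([
  [[0,0,0,0,-0.0052,0.0005,0.01],[0,0,0,0,-0.0049,0.0008,0.01],[0,0,0,0,-0.005,0.0001,0.01],[0,0,0,0,-0.005,-0.0006,0.01],[0,0,0,0,-0.0048,-0.0013,0.01],[0,0,0,0,-0.0046,-0.0019,0.01],[0,0,0,0,-0.0042,-0.0026,0.01],[0,0,0,0,-0.0038,-0.0031,0.01],[0,0,0,0,-0.0034,-0.0036,0.01],[0,0,0,0,-0.0028,-0.004,0.01]],
])

```text
time: 17.3
position: [0.6075, -0.0279, 0.1034]
tcp_rot: [1.636, 0.869, -1.622]
force: [4.9, -4.5, 1.5]
gripper_width: 0.0174
```

```bash
python3 plan.py 10 8
```

```text
t 17.30 th 178.7 r 37.10mm z 0.1034 | Frad(out) -5.0 Ftan(cw) -4.4 Fz 1.5 |F| 6.6 w 0.0174
[[[0, 0, 0, 0, -0.0015, -0.005, 0.01], [0, 0, 0, 0, -0.0016, -0.0047, 0.01], [0, 0, 0, 0, -0.001, -0.0049, 0.01], [0, 0, 0, 0, -0.0003, -0.005, 0.01], [0, 0, 0, 0, 0.0004, -0.005, 0.01], [0, 0, 0, 0, 0.0011, -0.0048, 0.01], [0, 0, 0, 0, 0.0017, -0.0046, 0.01], [0, 0, 0, 0, 0.0024, -0.0043, 0.01], [0, 0, 0, 0, 0.0029, -0.004, 0.01], [0, 0, 0, 0, 0.0035, -0.0035, 0.01]]]
```

Emit:
move_arm([
  [[0,0,0,0,-0.0015,-0.005,0.01],[0,0,0,0,-0.0016,-0.0047,0.01],[0,0,0,0,-0.001,-0.0049,0.01],[0,0,0,0,-0.0003,-0.005,0.01],[0,0,0,0,0.0004,-0.005,0.01],[0,0,0,0,0.0011,-0.0048,0.01],[0,0,0,0,0.0017,-0.0046,0.01],[0,0,0,0,0.0024,-0.0043,0.01],[0,0,0,0,0.0029,-0.004,0.01],[0,0,0,0,0.0035,-0.0035,0.01]],
])

```text
time: 18.55
position: [0.6352, 0.0065, 0.1032]
tcp_rot: [1.627, 0.867, -1.634]
force: [-3.6, -3.2, 6.5]
gripper_width: 0.017
```

```bash
python3 plan.py 4 8
python3 - <<'E'
from station import viewer
import cv2
for n in ["top","side"]:
    im=viewer.read_camera(n);cv2.imwrite(f"pics/{n}3.png",im)
    im=im[130:180,170:230] if n=="top" else im[230:290,180:240]
    cv2.imwrite(f"pics/{n}3z.png",cv2.resize(im,None,fx=8,fy=8,interpolation=cv2.INTER_CUBIC))
E
python3 gap.py pics/top3.png
```

```text
t 18.55 th 104.9 r 36.41mm z 0.1032 | Frad(out) -2.2 Ftan(cw) -4.3 Fz 6.5 |F| 4.8 w 0.0170
[[[0, 0, 0, -0.0001, 0.0039, -0.0033, 0.01], [0, 0, 0, 0, 0.004, -0.0029, 0.01], [0, 0, 0, 0, 0.0045, -0.0023, 0.01], [0, 0, 0, 0, 0.0047, -0.0017, 0.01]]]
pics/top3.png [196.9  151.64 109.98  24.68 202.76 145.15 120.3   16.04] sep 8.65
```

View pics/top3z.png

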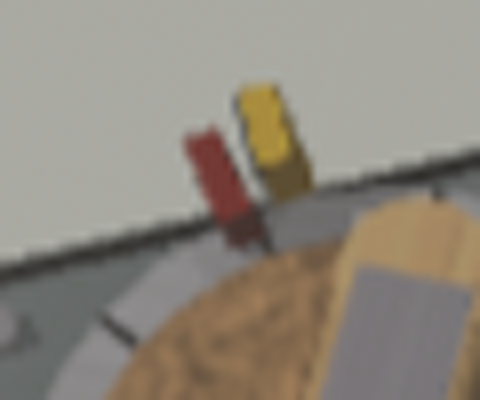

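View pics/side3z.png

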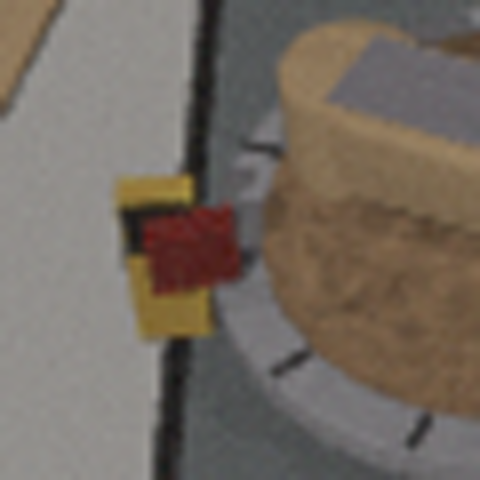

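```bash
python3 plan.py 7 8
python3 - <<'E'
from h import *
from station import readout
o=readout.get_obs();A=R.from_rotvec(o["tcp_rot"]);print(np.round(np.degrees((A.inv()*R.from_rotvec([1.637,.865,-1.627])).as_rotvec()),2), A.as_matrix()[:,0])
E
```

```text
t 18.65 th 104.4 r 36.38mm z 0.1032 | Frad(out) -1.5 Ftan(cw) -3.3 Fz 7.4 |F| 3.6 w 0.0176
[[[0, 0, 0, -0.0001, 0.0039, -0.0033, 0.01], [0, 0, 0, 0, 0.0041, -0.0028, 0.01], [0, 0, 0, 0, 0.0044, -0.0023, 0.01], [0, 0, 0, 0, 0.0047, -0.0017, 0.01], [0, 0, 0, 0, 0.0049, -0.0009, 0.01], [0, 0, 0, 0, 0.005, -0.0003, 0.01], [0, 0, 0, 0, 0.0049, 0.0004, 0.01]]]
[0.17 0.44 0.25] [-0.0024441  -0.00263169 -0.99999355]
```

Emit:
move_arm([
  [[0,0.1,0.1,-0.0003,0.0039,-0.0033,0.01],[0,0.1,0.1,-0.0002,0.0041,-0.0028,0.01],[0,0.1,0.1,0,0.0044,-0.0023,0.01],[0,0.1,0,0,0.0047,-0.0017,0.01],[0,0,0,0,0.0049,-0.0009,0.01],[0,0,0,0,0.005,-0.0003,0.01]],
])

```text
time: 19.4
position: [0.661, 0.0033, 0.1032]
tcp_rot: [1.631, 0.874, -1.631]
force: [-4.2, 1.1, 6.4]
gripper_width: 0.0176
```

```bash
python3 plan.py 4 5
python3 - <<'E'
from station import viewer
import cv2
for n in ["top"]:
    im=viewer.read_camera(n);cv2.imwrite(f"pics/{n}4.png",im)
    im=im[130:180,170:230]
    cv2.imwrite(f"pics/{n}4z.png",cv2.resize(im,None,fx=12,fy=12,interpolation=cv2.INTER_CUBIC))
E
python3 gap.py pics/top4.png
```

```text
t 19.40 th 62.9 r 35.91mm z 0.1032 | Frad(out) -1.0 Ftan(cw) -4.2 Fz 6.4 |F| 4.4 w 0.0176
[[[0, 0, 0, -0.0001, 0.0031, -0.0003, 0.01], [0, 0, 0, 0, 0.0032, 0.0001, 0.01], [0, 0, 0, 0, 0.0031, 0.0005, 0.01], [0, 0, 0, 0, 0.003, 0.0007, 0.01]]]
pics/top4.png [198.13 151.16 109.92  23.14 203.14 145.13 120.11  15.64] sep 7.5
```

View pics/top4z.png

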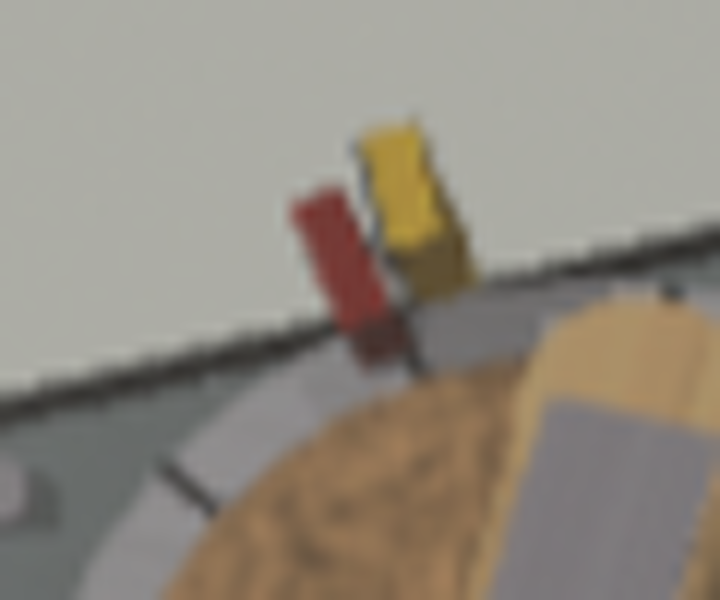

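Emit:
move_arm([
  [[0,0,0,-0.0003,0.0031,-0.0003,0.01],[0,0,0,-0.0002,0.0032,0.0001,0.01],[0,0,0,0,0.0031,0.0005,0.01],[0,0,0,0,0.003,0.0007,0.01]],
])

```text
time: 19.95
position: [0.6704, -0.0033, 0.1033]
tcp_rot: [1.63, 0.878, -1.632]
force: [-5.0, 1.8, 5.3]
gripper_width: 0.0171
```

```bash
python3 plan.py 8 1.5
```

```text
t 19.95 th 44.6 r 36.20mm z 0.1033 | Frad(out) -2.3 Ftan(cw) -4.8 Fz 5.3 |F| 5.3 w 0.0171
[[[0, 0, 0, -0.0001, 0.0009, 0.0004, 0.01], [0, 0, 0, 0, 0.0009, 0.0003, 0.01], [0, 0, 0, 0, 0.0008, 0.0004, 0.01], [0, 0, 0, 0, 0.0009, 0.0004, 0.01], [0, 0, 0, 0, 0.0009, 0.0004, 0.01], [0, 0, 0, 0, 0.0008, 0.0004, 0.01], [0, 0, 0, 0, 0.0008, 0.0004, 0.01], [0, 0, 0, 0, 0.0008, 0.0005, 0.01]]]
```

Emit:
move_arm([
  [[0,0,0,0,0.0009,0.0004,0.01],[0,0,0,0,0.0009,0.0003,0.01]],
])

```text
time: 20.2
position: [0.6717, -0.0046, 0.1033]
tcp_rot: [1.631, 0.88, -1.632]
force: [-4.4, 0.9, 5.3]
gripper_width: 0.0171
```

```bash
python3 plan.py 2 2
```

```text
t 20.20 th 41.7 r 36.26mm z 0.1033 | Frad(out) -2.7 Ftan(cw) -3.6 Fz 5.3 |F| 4.5 w 0.0171
[[[0, 0, 0, -0.0001, 0.0011, 0.0006, 0.01], [0, 0, 0, 0, 0.0012, 0.0005, 0.01]]]
```

Emit:
move_arm([
  [[0,0,0,0,0.001,0.0007,0.01],[0,0,0,0,0.0011,0.0006,0.01]],
])

```text
time: 20.45
position: [0.6728, -0.0062, 0.1033]
tcp_rot: [1.631, 0.881, -1.631]
force: [-4.0, 1.4, 4.4]
gripper_width: 0.017
```

```bash
python3 plan.py 2 2
```

```text
t 20.45 th 38.5 r 36.07mm z 0.1033 | Frad(out) -2.3 Ftan(cw) -3.6 Fz 4.4 |F| 4.3 w 0.0170
[[[0, 0, 0, -0.0001, 0.0012, 0.0005, 0.01], [0, 0, 0, 0, 0.0011, 0.0005, 0.01]]]
```

Emit:
move_arm([
  [[0,0,0,0,0.001,0.0008,0.01],[0,0,0,0,0.001,0.0007,0.01]],
])

```text
time: 20.7
position: [0.6741, -0.0083, 0.1033]
tcp_rot: [1.632, 0.882, -1.63]
force: [-2.7, 3.4, 3.9]
gripper_width: 0.017
```

```bash
python3 plan.py 2 2
```

```text
t 20.70 th 34.7 r 35.82mm z 0.1033 | Frad(out) -0.3 Ftan(cw) -4.4 Fz 3.9 |F| 4.4 w 0.0170
[[[0, 0, 0, -0.0001, 0.0012, 0.0003, 0.01], [0, 0, 0, 0, 0.0011, 0.0006, 0.01]]]
```

Emit:
move_arm([
  [[0,0,0,0,0.001,0.0004,0.01],[0,0,0,0,0.0009,0.0005,0.01]],
])

```text
time: 20.95
position: [0.6753, -0.0101, 0.1033]
tcp_rot: [1.632, 0.882, -1.63]
force: [-0.8, 3.5, 4.4]
gripper_width: 0.0175
```

```bash
python3 plan.py 2 2
```

```text
t 20.95 th 31.2 r 35.90mm z 0.1033 | Frad(out) 1.2 Ftan(cw) -3.4 Fz 4.4 |F| 3.6 w 0.0175
[[[0, 0, 0, -0.0001, 0.0012, 0.0005, 0.01], [0, 0, 0, 0, 0.001, 0.0006, 0.01]]]
```

Emit:
move_arm([
  [[0,0,0,0,0.001,0.0004,0.01],[0,0,0,0,0.0009,0.0005,0.01]],
])

```text
time: 21.2
position: [0.6765, -0.012, 0.1033]
tcp_rot: [1.632, 0.882, -1.63]
force: [-1.7, 4.0, 5.1]
gripper_width: 0.0173
```

```bash
python3 plan.py 2 2
```

```text
t 21.20 th 27.6 r 35.98mm z 0.1033 | Frad(out) 0.4 Ftan(cw) -4.3 Fz 5.1 |F| 4.3 w 0.0173
[[[0, 0, 0, -0.0001, 0.0011, 0.0006, 0.01], [0, 0, 0, 0, 0.001, 0.0008, 0.01]]]
```

Emit:
move_arm([
  [[0,0,0,0,0.0009,0.0006,0.01],[0,0,0,0,0.0008,0.0006,0.01]],
])

```text
time: 21.45
position: [0.6774, -0.014, 0.1033]
tcp_rot: [1.633, 0.882, -1.63]
force: [-2.7, 4.7, 5.0]
gripper_width: 0.0174
```

```bash
python3 plan.py 2 2
```

```text
t 21.45 th 24.1 r 35.92mm z 0.1033 | Frad(out) -0.6 Ftan(cw) -5.4 Fz 5.0 |F| 5.4 w 0.0174
[[[0, 0, 0, -0.0001, 0.0011, 0.0006, 0.01], [0, 0, 0, 0, 0.001, 0.0008, 0.01]]]
```

Emit:
move_arm([
  [[0,0,0,0,0.0007,0.0005,0.01],[0,0,0,0,0.0007,0.0005,0.01]],
])

```text
time: 21.7
position: [0.6781, -0.0157, 0.1033]
tcp_rot: [1.633, 0.882, -1.629]
force: [-2.1, 3.5, 4.0]
gripper_width: 0.0171
```

```bash
python3 plan.py 2 2
```

```text
t 21.70 th 21.2 r 35.96mm z 0.1033 | Frad(out) -0.7 Ftan(cw) -4.0 Fz 4.0 |F| 4.1 w 0.0171
[[[0, 0, 0, -0.0001, 0.001, 0.0007, 0.01], [0, 0, 0, 0, 0.001, 0.0009, 0.01]]]
```

Emit:
move_arm([
  [[0,0,0,0,0.0008,0.0006,0.01],[0,0,0,0,0.0008,0.0007,0.01]],
])

```text
time: 21.95
position: [0.6788, -0.0178, 0.1033]
tcp_rot: [1.633, 0.882, -1.629]
force: [-0.9, 3.6, 4.7]
gripper_width: 0.0175
```

```bash
python3 plan.py 2 2
```

```text
t 21.95 th 17.6 r 35.94mm z 0.1033 | Frad(out) 0.3 Ftan(cw) -3.7 Fz 4.7 |F| 3.7 w 0.0175
[[[0, 0, 0, -0.0001, 0.001, 0.0008, 0.01], [0, 0, 0, 0, 0.0009, 0.0009, 0.01]]]
```

Emit:
move_arm([
  [[0,0,0,0,0.0008,0.0007,0.01],[0,0,0,0,0.0008,0.0008,0.01]],
])

```text
time: 22.2
position: [0.6795, -0.02, 0.1033]
tcp_rot: [1.633, 0.882, -1.629]
force: [-0.9, 3.9, 3.9]
gripper_width: 0.017
```

```bash
python3 plan.py 2 2
python3 - <<'E'
from station import viewer
import cv2
for n in ["top","side"]:
    im=viewer.read_camera(n);cv2.imwrite(f"pics/{n}5.png",im)
    im=im[130:180,170:230] if n=="top" else im[230:290,180:240]
    cv2.imwrite(f"pics/{n}5z.png",cv2.resize(im,None,fx=10,fy=10,interpolation=cv2.INTER_CUBIC))
E
python3 gap.py pics/top5.png
```

```text
t 22.20 th 13.9 r 35.96mm z 0.1033 | Frad(out) 0.0 Ftan(cw) -4.0 Fz 3.9 |F| 4.0 w 0.0170
[[[0, 0, 0, -0.0001, 0.0009, 0.0008, 0.01], [0, 0, 0, 0, 0.0008, 0.001, 0.01]]]
pics/top5.png [199.35 150.93 109.4   21.7  203.35 145.38 119.39  15.49] sep 6.21
```

View pics/top5z.png

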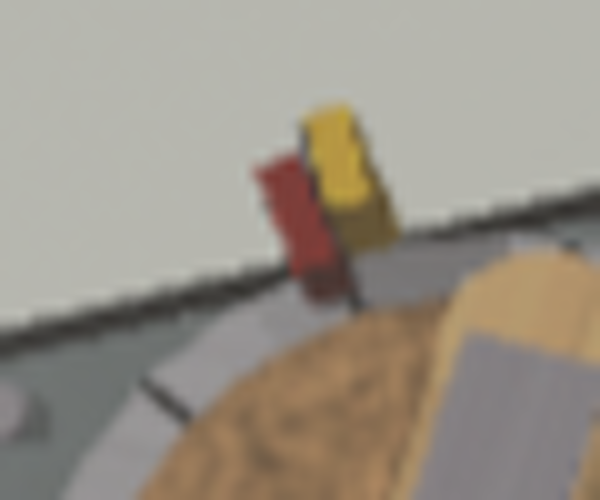

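The gap in the top view is now almost closed, with the red dog nearly touching the dark rubber face. I'll continue gently.

Emit:
move_arm([
  [[0,0,0,0,0.0008,0.0007,0.01],[0,0,0,0,0.0007,0.0008,0.01]],
])

```text
time: 22.55
position: [0.6798, -0.0218, 0.1033]
tcp_rot: [1.633, 0.884, -1.629]
force: [-3.2, 8.5, 4.9]
gripper_width: 0.0174
```

```bash
python3 plan.py 2 2
```

```text
t 22.55 th 11.2 r 35.91mm z 0.1033 | Frad(out) -1.4 Ftan(cw) -9.0 Fz 4.9 |F| 9.1 w 0.0174
[[[0, 0, 0, -0.0001, 0.0009, 0.0008, 0.01], [0, 0, 0, 0, 0.0008, 0.0011, 0.01]]]
```

Emit:
move_arm([
  [[0,0,0,0,0.0003,0.0004,0.01]],
])

```text
time: 22.68
position: [0.6798, -0.0217, 0.1032]
tcp_rot: [1.634, 0.885, -1.628]
force: [-1.2, 7.5, 5.3]
gripper_width: 0.0174
```

```bash
python3 plan.py 2 2
```

```text
t 22.68 th 11.2 r 35.87mm z 0.1032 | Frad(out) 0.3 Ftan(cw) -7.6 Fz 5.3 |F| 7.6 w 0.0174
[[[0, 0, 0, -0.0001, 0.001, 0.0008, 0.01], [0, 0, 0, 0, 0.0007, 0.001, 0.01]]]
```

Emit:
move_arm([
  [[0,0,0,0,0.0006,0.0006,0.01]],
])

```text
time: 22.8
position: [0.6798, -0.0219, 0.1033]
tcp_rot: [1.634, 0.887, -1.628]
force: [-2.2, 8.2, 5.8]
gripper_width: 0.0173
```

```bash
python3 plan.py 2 2
```

```text
t 22.80 th 10.9 r 35.89mm z 0.1033 | Frad(out) -0.6 Ftan(cw) -8.4 Fz 5.8 |F| 8.5 w 0.0173
[[[0, 0, 0, -0.0001, 0.0009, 0.0008, 0.01], [0, 0, 0, 0, 0.0008, 0.001, 0.01]]]
```

Emit:
move_arm([
  [[0,0,0,0,0.0009,0.001,0.01]],
])

```text
time: 22.92
position: [0.6799, -0.0223, 0.1032]
tcp_rot: [1.635, 0.889, -1.627]
force: [-2.0, 10.8, 4.4]
gripper_width: 0.0174
```

```bash
python3 plan.py 2 2
```

```text
t 22.93 th 10.2 r 35.86mm z 0.1032 | Frad(out) -0.1 Ftan(cw) -11.0 Fz 4.4 |F| 11.0 w 0.0174
[[[0, 0, 0, -0.0002, 0.0009, 0.0008, 0.01], [0, 0, 0, 0, 0.0008, 0.001, 0.01]]]
```

Emit:
move_arm([
  [[0,0,0,0,0,0,0.01],[0,0,0,0,-0.0006,-0.0007,0.01]],
])

```text
time: 23.18
position: [0.6797, -0.0207, 0.1033]
tcp_rot: [1.635, 0.89, -1.627]
force: [-1.1, 1.8, 3.8]
gripper_width: 0.0173
```

```bash
python3 plan.py 1 2;python3 - <<'E'
from station import viewer
import cv2
for n in ["top","side"]:
    im=viewer.read_camera(n);cv2.imwrite(f"pics/{n}6.png",im)
    im=im[130:180,170:230] if n=="top" else im[230:290,180:240]
    cv2.imwrite(f"pics/{n}6z.png",cv2.resize(im,None,fx=8,fy=8,interpolation=cv2.INTER_CUBIC))
E
python3 gap.py pics/top6.png
```

```text
t 23.18 th 12.8 r 36.00mm z 0.1033 | Frad(out) -0.6 Ftan(cw) -2.0 Fz 3.8 |F| 2.1 w 0.0173
[[[0, 0, 0, -0.0001, 0.0009, 0.0009, 0.01]]]
pics/top6.png [199.37 150.88 109.48  21.65 203.26 145.41 119.37  15.59] sep 6.06
```

View pics/top6z.png

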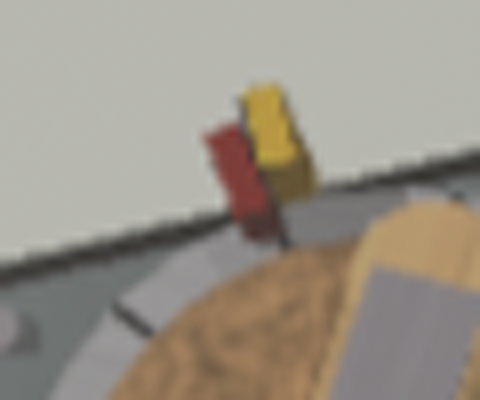

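View pics/side6z.png

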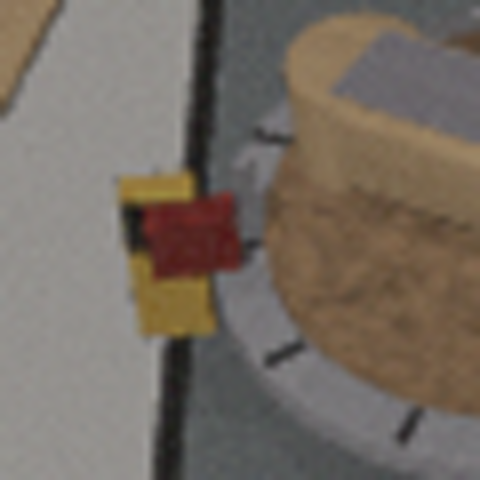

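In both views the dog lies against the rubber face. The 11 N resistance also rose at 6 N/mm, which is the mat's own stiffness, so the stop is firm. I'll release now.

Emit:
move_arm([
  [[0,0,0,0,0,0,0.03],[0,0,0,0,0,0,0.05],[0,0,0,0,0,0,0.05]],
])

```text
time: 23.65
position: [0.6796, -0.0219, 0.1025]
tcp_rot: [1.634, 0.889, -1.628]
force: [0.8, 0.1, -0.6]
gripper_width: 0.0496
```

Run:
```python
from h import *
from station import readout
o=readout.get_obs();A=R.from_rotvec(o["tcp_rot"]);print(o["position"],o["force"],o["gripper_width"]);print(np.round(np.degrees((A.inv()*R.from_rotvec([1.637,.865,-1.627])).as_rotvec()),2), A.as_matrix().round(3))
```

```text
[ 0.6796215  -0.02188704  0.10251776] [ 0.78433475  0.05305191 -0.61258844] 0.04964391129297957
[ 0.45 -0.34  0.93] [[-0.005  0.833 -0.554]
 [ 0.015 -0.554 -0.833]
 [-1.    -0.012 -0.01 ]]
```

Emit:
move_arm([
  [[0,0,0,-0.045,0,0,0.06],[0,0,0.3,-0.045,0,0,0.06],[0,-0.1,0.3,0,-0.045,0.001,0.06],[0,-0.1,0.3,0,-0.055,0.002,0.06],[0,-0.1,0,0,-0.05,0.002,0.06],[0,0,0,0,-0.02,0,0.06],[0,0,0,0,0,0,0.06]],
])

```text
time: 24.52
position: [0.5329, 0.0676, 0.1951]
tcp_rot: [1.634, 0.867, -1.62]
force: [-0.6, 0.6, 0.3]
gripper_width: 0.0596
```

Run:
```python
from h import *
from station import readout
import cv2
o=readout.get_obs();im=viewer.read_camera("wrist");cv2.imwrite("pics/w3.png",im);np.savez("w3",p=o["position"],r=o["tcp_rot"])
A=R.from_rotvec(o["tcp_rot"]);print(o["position"],o["force"],o["gripper_width"]);print(np.round(np.degrees((A.inv()*R.from_rotvec([1.637,.865,-1.627])).as_rotvec()),2), A.as_matrix().round(3))
```

```text
[0.53289068 0.06762699 0.19512906] [-0.56506117  0.56193422  0.32276423] 0.05959550845240251
[ 0.35 -0.06 -0.16] [[ 0.008  0.832 -0.555]
 [ 0.001 -0.555 -0.832]
 [-1.     0.007 -0.005]]
```

View pics/w3.png

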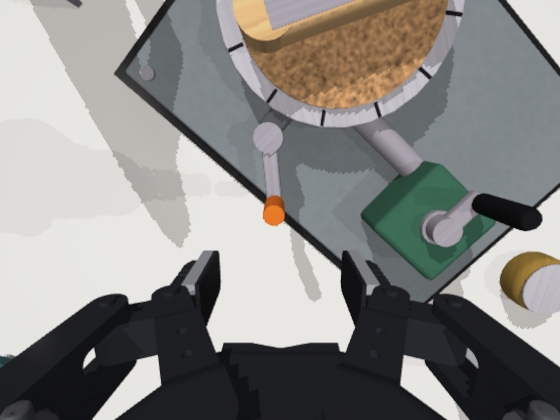

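The orange knob's top is centred at about (273,215), the pivot at (267,137), and the crank handle stands free.

Run:
```python
from h import *
from station import readout
d=np.load("w3.npz");c=wcam(d["p"],d["r"])
k=ray(c,(273,215),.107);P=ray(c,(267,137),.067);print(k,P,np.linalg.norm((k-P)[:2]),np.degrees(np.arctan2(*(k-P)[1::-1])))
o=readout.get_obs();print(tool(o,[k[0],k[1],.075]))
```

```text
[0.52905723 0.07181256 0.107     ] [0.55747259 0.12432336 0.067     ] 0.05970608696509391 -118.41931229747671
[ 0.12003388 -0.00717448 -0.00063147]
```

Emit:
move_arm([
  [[0,0,0,0.03,-0.004,0,0.06],[0,0,0,0.04,-0.003,0,0.06],[0,0,0,0.025,0,0,0.06],[0,0,0,0,0,0,0.06]],
])

```text
time: 25.08
position: [0.5333, 0.0686, 0.0973]
tcp_rot: [1.638, 0.863, -1.62]
force: [-0.6, -0.2, 0.5]
gripper_width: 0.0601
```

Run:
```python
from h import *
from station import readout
o=readout.get_obs();print(o["position"],o["force"],tool(o,[.529,.0717,.075]))
```

```text
[0.53332428 0.0685749  0.09727918] [-0.58157072 -0.19995661  0.54555472] [ 2.22294180e-02 -5.53879430e-03 -4.78174509e-05]
```

Emit:
move_arm([
  [[0,0,0,0.005,-0.0055,0,0.06],[0,0,0,0.014,-0.001,0,0.06],[0,0,0,0.004,0,0,0.06],[0,0,0,0,0,0,0.06]],
])

```text
time: 25.58
position: [0.5301, 0.0718, 0.0747]
tcp_rot: [1.64, 0.861, -1.617]
force: [-0.4, 0.1, 1.2]
gripper_width: 0.0602
```

Run:
```python
from h import *
from station import readout
import cv2
o=readout.get_obs();print(o["position"],o["force"],tool(o,[.529,.0717,.075]))
cv2.imwrite("pics/w4.png",viewer.read_camera("wrist"))
```

```text
[0.53006362 0.07180843 0.07471419] [-0.37494296  0.05250477  1.24908161] [-0.00030067 -0.00081832  0.00068167]
```

View pics/w4.png

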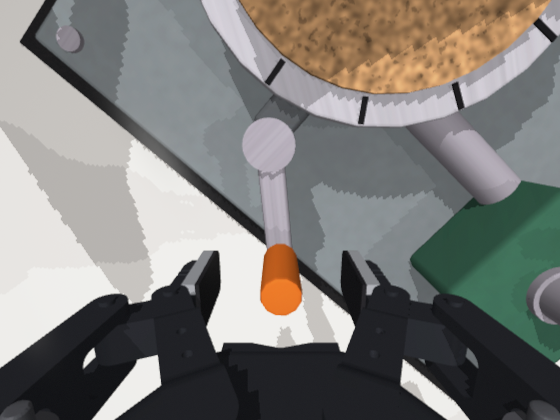

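The knob is centred between the fingers at about column 281. I'll close on it.

Emit:
move_arm([
  [[0,0,0,0,-0.0006,0,0.03],[0,0,0,0,0,0,0.022],[0,0,0,0,0,0,0.022],[0,0,0,0,0,0,0.014],[0,0,0,0,0,0,0.01],[0,0,0,0,0,0,0.01]],
])

```text
time: 26.38
position: [0.5301, 0.0722, 0.0757]
tcp_rot: [1.641, 0.86, -1.616]
force: [-0.2, -0.1, 0.9]
gripper_width: 0.0172
```

```bash
echo "(.5575,.1243)">hub.txt; sed 's/RAD=.036; Z=.1035/RAD=.060; Z=.0745/' plan.py > planc.py; python3 planc.py 5 4
```

```text
t 26.38 th -117.8 r 58.90mm z 0.0757 | Frad(out) 0.2 Ftan(cw) 0.1 Fz 0.9 |F| 0.2 w 0.0172
[[[0, 0, 0, 0.0006, -0.0041, 0.0014, 0.01], [0, 0, 0, 0, -0.0042, -0.0001, 0.01], [0, 0, 0, 0, -0.0041, -0.0004, 0.01], [0, 0, 0, 0, -0.0041, -0.0007, 0.01], [0, 0, 0, 0, -0.0041, -0.0009, 0.01]]]
```

```bash
echo "(.558,.1253)">hub.txt; sed -i 's/\.0011\*i/.0007*i/' planc.py; python3 planc.py 10 4
```

```text
t 26.38 th -117.7 r 60.02mm z 0.0757 | Frad(out) 0.2 Ftan(cw) 0.1 Fz 0.9 |F| 0.2 w 0.0172
[[[0, 0, 0, 0.0006, -0.0042, 0.0003, 0.01], [0, 0, 0, 0, -0.0042, -0.0001, 0.01], [0, 0, 0, 0, -0.0041, -0.0003, 0.01], [0, 0, 0, 0, -0.0042, -0.0006, 0.01], [0, 0, 0, 0, -0.004, -0.001, 0.01], [0, 0, 0, 0, -0.004, -0.0012, 0.01], [0, 0, 0, 0, -0.0039, -0.0014, 0.01], [0, 0, 0, 0, -0.0038, -0.0018, 0.01], [0, 0, 0, 0, -0.0036, -0.002, 0.01], [0, 0, 0, 0, -0.0035, -0.0022, 0.01]]]
```

Emit:
move_arm([
  [[0,0,0,0,-0.0042,0.0003,0.01],[0,0,0,0,-0.0042,-0.0001,0.01],[0,0,0,0,-0.0041,-0.0003,0.01],[0,0,0,0,-0.0042,-0.0006,0.01],[0,0,0,0,-0.004,-0.001,0.01]],
])

```text
time: 27.0
position: [0.5137, 0.0854, 0.0757]
tcp_rot: [1.642, 0.857, -1.615]
force: [2.6, -2.6, 0.8]
gripper_width: 0.0172
```

```bash
python3 planc.py 6 4
```

```text
t 27.00 th -137.9 r 59.62mm z 0.0757 | Frad(out) -0.2 Ftan(cw) -3.7 Fz 0.8 |F| 3.7 w 0.0172
[[[0, 0, 0, 0.0006, -0.0041, -0.0008, 0.01], [0, 0, 0, 0, -0.0039, -0.0015, 0.01], [0, 0, 0, 0, -0.0038, -0.0017, 0.01], [0, 0, 0, 0, -0.0037, -0.002, 0.01], [0, 0, 0, 0, -0.0035, -0.0023, 0.01], [0, 0, 0, 0, -0.0033, -0.0025, 0.01]]]
```

Emit:
move_arm([
  [[0,0,0,0,-0.0041,-0.0008,0.01],[0,0,0,0,-0.0039,-0.0015,0.01],[0,0,0,0,-0.0038,-0.0017,0.01],[0,0,0,0,-0.0037,-0.002,0.01],[0,0,0,0,-0.0035,-0.0023,0.01],[0,0,0,0,-0.0033,-0.0025,0.01]],
])

```text
time: 27.75
position: [0.5007, 0.1084, 0.0756]
tcp_rot: [1.642, 0.857, -1.614]
force: [3.0, -2.7, 0.4]
gripper_width: 0.0171
```

```bash
python3 planc.py 4 1
```

```text
t 27.75 th -163.5 r 59.73mm z 0.0756 | Frad(out) -2.1 Ftan(cw) -3.5 Fz 0.4 |F| 4.1 w 0.0171
[[[0, 0, 0, 0.0005, -0.001, -0.0005, 0.01], [0, 0, 0, 0, -0.0007, -0.0007, 0.01], [0, 0, 0, 0, -0.0008, -0.0007, 0.01], [0, 0, 0, 0, -0.0007, -0.0008, 0.01]]]
```

Emit:
move_arm([
  [[0,0,0,0,-0.0014,-0.001,0.01],[0,0,0,0,-0.0012,-0.0013,0.01],[0,0,0,0,-0.0012,-0.0013,0.01]],
])

```text
time: 28.12
position: [0.4995, 0.1139, 0.0755]
tcp_rot: [1.642, 0.857, -1.614]
force: [2.9, -2.9, 0.7]
gripper_width: 0.0172
```

```bash
python3 planc.py 2 1
```

```text
t 28.12 th -169.0 r 59.61mm z 0.0755 | Frad(out) -2.3 Ftan(cw) -3.4 Fz 0.7 |F| 4.1 w 0.0172
[[[0, 0, 0, 0.0005, -0.001, -0.0005, 0.01], [0, 0, 0, 0, -0.0007, -0.0008, 0.01]]]
```

Emit:
move_arm([
  [[0,0,0,0,-0.0008,-0.0006,0.01],[0,0,0,0,-0.0007,-0.0007,0.01]],
])

```text
time: 28.38
position: [0.499, 0.1159, 0.0755]
tcp_rot: [1.642, 0.857, -1.614]
force: [3.5, -3.3, 0.2]
gripper_width: 0.0172
```

```bash
python3 planc.py 2 1
```

```text
t 28.38 th -170.9 r 59.74mm z 0.0755 | Frad(out) -2.9 Ftan(cw) -3.8 Fz 0.2 |F| 4.8 w 0.0172
[[[0, 0, 0, 0.0005, -0.0009, -0.0006, 0.01], [0, 0, 0, 0, -0.0007, -0.0008, 0.01]]]
```

Emit:
move_arm([
  [[0,0,0,0,-0.0008,-0.0008,0.01],[0,0,0,0,-0.0006,-0.0009,0.01]],
])

```text
time: 28.62
position: [0.4988, 0.1181, 0.0755]
tcp_rot: [1.642, 0.857, -1.614]
force: [2.3, -3.5, -0.1]
gripper_width: 0.0171
```

```bash
python3 planc.py 2 1
```

```text
t 28.62 th -173.1 r 59.60mm z 0.0755 | Frad(out) -1.9 Ftan(cw) -3.8 Fz -0.1 |F| 4.2 w 0.0171
[[[0, 0, 0, 0.0005, -0.001, -0.0005, 0.01], [0, 0, 0, 0, -0.0006, -0.0009, 0.01]]]
```

Emit:
move_arm([
  [[0,0,0,0,-0.0007,-0.0009,0.01],[0,0,0,0,-0.0006,-0.0009,0.01]],
])

```text
time: 28.88
position: [0.4986, 0.1205, 0.0755]
tcp_rot: [1.642, 0.857, -1.614]
force: [2.2, -2.6, 0.4]
gripper_width: 0.0175
```

```bash
python3 planc.py 2 1
```

```text
t 28.88 th -175.3 r 59.57mm z 0.0755 | Frad(out) -2.0 Ftan(cw) -2.8 Fz 0.4 |F| 3.4 w 0.0175
[[[0, 0, 0, 0.0005, -0.001, -0.0005, 0.01], [0, 0, 0, 0, -0.0006, -0.0009, 0.01]]]
```

Emit:
move_arm([
  [[0,0,0,0,-0.0006,-0.0009,0.01],[0,0,0,0,-0.0006,-0.0009,0.01]],
])

```text
time: 29.12
position: [0.4985, 0.1227, 0.0755]
tcp_rot: [1.642, 0.857, -1.615]
force: [1.7, -3.9, 1.9]
gripper_width: 0.0175
```

```bash
python3 planc.py 2 1
```

```text
t 29.12 th -177.5 r 59.52mm z 0.0755 | Frad(out) -1.5 Ftan(cw) -4.0 Fz 1.9 |F| 4.2 w 0.0175
[[[0, 0, 0, 0.0005, -0.001, -0.0006, 0.01], [0, 0, 0, 0, -0.0006, -0.0009, 0.01]]]
```

Emit:
move_arm([
  [[0,0,0,0,-0.0006,-0.0009,0.01],[0,0,0,0,-0.0006,-0.0009,0.01]],
])

```text
time: 29.38
position: [0.4985, 0.125, 0.0755]
tcp_rot: [1.642, 0.857, -1.615]
force: [1.8, -2.9, -0.2]
gripper_width: 0.0172
```

```bash
python3 planc.py 2 1
```

```text
t 29.38 th -179.7 r 59.52mm z 0.0755 | Frad(out) -1.8 Ftan(cw) -2.9 Fz -0.2 |F| 3.4 w 0.0172
[[[0, 0, 0, 0.0005, -0.001, -0.0006, 0.01], [0, 0, 0, 0, -0.0005, -0.0009, 0.01]]]
```

Emit:
move_arm([
  [[0,0,0,0,-0.0005,-0.0009,0.01],[0,0,0,0,-0.0005,-0.001,0.01]],
])

```text
time: 29.62
position: [0.4986, 0.1273, 0.0755]
tcp_rot: [1.642, 0.857, -1.615]
force: [1.8, -3.3, 2.1]
gripper_width: 0.0173
```

```bash
python3 planc.py 2 1
```

```text
t 29.62 th 178.1 r 59.44mm z 0.0755 | Frad(out) -2.0 Ftan(cw) -3.3 Fz 2.1 |F| 3.8 w 0.0173
[[[0, 0, 0, 0.0005, -0.001, -0.0006, 0.01], [0, 0, 0, 0, -0.0005, -0.0009, 0.01]]]
```

Emit:
move_arm([
  [[0,0,0,0,-0.0004,-0.0009,0.01],[0,0,0,0,-0.0004,-0.0009,0.01]],
])

```text
time: 29.88
position: [0.4988, 0.1293, 0.0755]
tcp_rot: [1.641, 0.857, -1.615]
force: [1.3, -3.8, 2.7]
gripper_width: 0.0172
```

```bash
python3 planc.py 2 1
```

```text
t 29.88 th 176.1 r 59.36mm z 0.0755 | Frad(out) -1.6 Ftan(cw) -3.7 Fz 2.7 |F| 4.0 w 0.0172
[[[0, 0, 0, 0.0005, -0.0011, -0.0006, 0.01], [0, 0, 0, 0, -0.0004, -0.0009, 0.01]]]
```

Emit:
move_arm([
  [[0,0,0,0,-0.0004,-0.0009,0.01],[0,0,0,0,-0.0004,-0.0009,0.01]],
])

```text
time: 30.12
position: [0.499, 0.1311, 0.0755]
tcp_rot: [1.641, 0.856, -1.616]
force: [0.2, -7.4, 2.3]
gripper_width: 0.0173
```

```bash
python3 planc.py 2 1
```

```text
t 30.12 th 174.4 r 59.28mm z 0.0755 | Frad(out) -0.9 Ftan(cw) -7.4 Fz 2.3 |F| 7.4 w 0.0173
[[[0, 0, 0, 0.0005, -0.0011, -0.0006, 0.01], [0, 0, 0, 0, -0.0004, -0.0009, 0.01]]]
```

Ftan jumped to 7.4 N. I'll confirm with one more small step.

Emit:
move_arm([
  [[0,0,0,0,-0.0006,-0.0012,0.01]],
])

```text
time: 30.25
position: [0.499, 0.1318, 0.0754]
tcp_rot: [1.64, 0.854, -1.617]
force: [0.6, -10.6, 3.0]
gripper_width: 0.0171
```

```bash
python3 planc.py 2 1
```

```text
t 30.25 th 173.7 r 59.32mm z 0.0754 | Frad(out) -1.8 Ftan(cw) -10.4 Fz 3.0 |F| 10.6 w 0.0171
[[[0, 0, 0, 0.0004, -0.0011, -0.0006, 0.01], [0, 0, 0, 0, -0.0004, -0.001, 0.01]]]
```

Emit:
move_arm([
  [[0,0,0,0,0,0,0.01],[0,0,0,0,0,0,0.01],[0,0,0,0,0.0003,0.0006,0.01],[0,0,0,0,0,0,0.03],[0,0,0,0,0,0,0.05],[0,0,0,0,0,0,0.05]],
])

```text
time: 31.0
position: [0.4981, 0.131, 0.075]
tcp_rot: [1.638, 0.854, -1.618]
force: [-1.1, -0.1, 1.0]
gripper_width: 0.0504
```

```bash
python3 planc.py 2 1|head -1
```

```text
t 31.00 th 174.6 r 60.21mm z 0.0750 | Frad(out) 1.1 Ftan(cw) -0.2 Fz 1.0 |F| 1.1 w 0.0504
```

Emit:
move_arm([
  [[0,0,0,-0.02,0,0,0.05],[0,0,0,-0.05,0,0,0.05],[0,0,0,-0.05,0,0,0.05],[0,0,0,-0.03,0,0.04,0.05],[0,0,0,0,0,0.04,0.05],[0,0,0,0,0,0,0.05]],
])

```text
time: 31.75
position: [0.4492, 0.0647, 0.2292]
tcp_rot: [1.636, 0.857, -1.618]
force: [0.9, 0.4, -0.1]
gripper_width: 0.0501
```

```bash
python3 - <<'E'
from h import *
from station import readout
import cv2
o=readout.get_obs();np.savez("w5",p=o["position"],r=o["tcp_rot"]);print(o["position"],o["force"])
w=viewer.read_camera("wrist");s=viewer.read_camera("side");t=viewer.read_camera("top")
cv2.imwrite("pics/w5.png",w);cv2.imwrite("pics/top7.png",t)
cv2.imwrite("pics/side7z.png",cv2.resize(s[160:320,190:340],None,fx=3.6,fy=3.6,interpolation=cv2.INTER_CUBIC))
cv2.imwrite("pics/top7z.png",cv2.resize(t[120:300,150:380],None,fx=3.4,fy=3.3,interpolation=cv2.INTER_CUBIC))
E
python3 gap.py pics/top7.png
```

```text
[0.44923856 0.06471503 0.22917886] [ 0.86204338  0.40507638 -0.13322351]
pics/top7.png [199.26 151.12 109.03  21.87 203.   145.44 119.47  15.86] sep 6.0
```

View pics/w5.png

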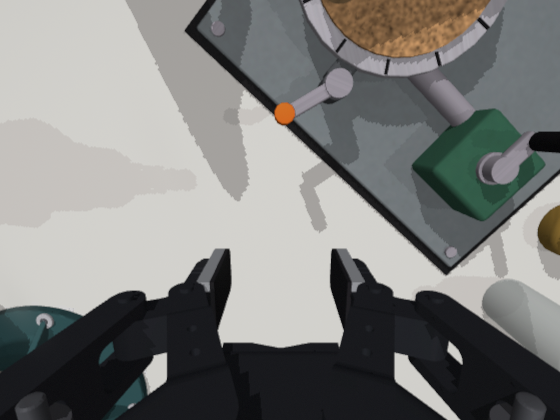

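View pics/side7z.png

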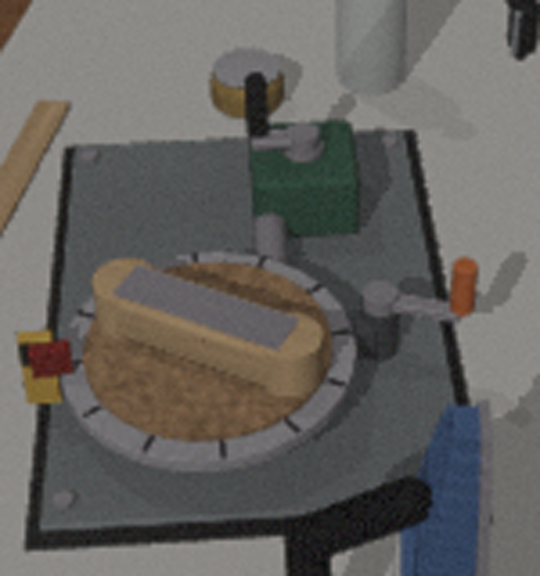

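View pics/top7z.png

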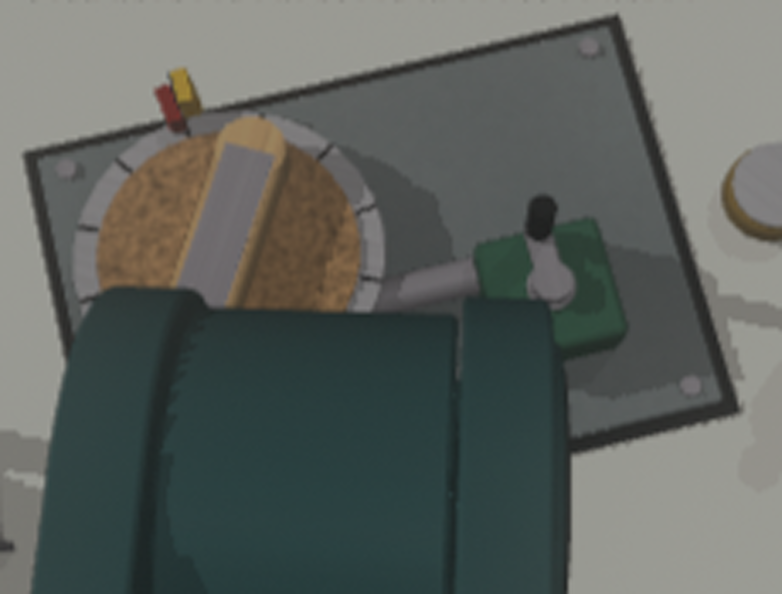

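Run:
```python
from h import *
d=np.load("w5.npz");c=wcam(d["p"],d["r"])
k=ray(c,(285,113),.107);P=ray(c,(339,82),.067);print(k,P,np.linalg.norm((k-P)[:2]),np.degrees(np.arctan2(*(k-P)[1::-1])))
from station import order
print(order.hand_in())
```

```text
[0.49836115 0.12821895 0.107     ] [0.55813399 0.12427633 0.067     ] 0.059902732753004805 176.22623466308235
the job is handed in; nothing more can be done
None
```

I wound the turntable onto its stop, swung the clamp fully over, let go of both and handed the job in at about 32 s. The hand-in gave no verdict.

- **Winding:** I gripped the crank handle and carried it round clockwise about 949° (2.6 turns). At the stop the resistance rose from about 4 N to 11 N, at the mat's own 6 N/mm. The top and side pictures, both at the stop and after release, show the red dog against the rubber face. That fits the dog's angle in the top picture, but at about 2 mm per pixel the picture alone cannot prove the 1.6 mm.
- **Clamp:** I swung the lever until it stopped dead at about 10.6 N, some 67° (about 1.17 rad) round from its start. A wrist picture after release put the travel at about 65° (1.14 rad), leaving about 1.7° unexplained between the two.
- **Forces:** The highest sideways force I read was 11 N, about 1.9 mm of give. I read forces only at the end of each call, so short peaks inside a call were not seen.
- **Bystanders:** I never touched the turntable. The tin, bottle and iron looked unmoved where the final pictures show them. I did not measure their positions again.

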